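# Fetch the lens from behind the bottle, blower and tin and seat it on the camera

### The arm

A 6-joint arm with a two-finger parallel gripper is mounted at the origin on the work surface. World frame = base frame: x ahead of the robot, y to its left, z up, the work surface at z = 0. Lengths are in m, angles in rad, forces in N, time in s.
With the tool pointing down it reaches from about 0.375 to 0.975 m from the base axis. Payload 3.8 kg.
Tool frame: the origin (TCP) lies midway between the tips of the shut fingers; the grasp point (between the pads) lies 19 mm behind it; z points along the fingers, y is the line along which they close (so a half turn about z gives the same grasp; the last joint's range is limited). The gripper opens to 85 mm and grips with 20 to 120 N. Pads are 22 mm wide; open, the fingers measure 114 mm over their backs; the gripper's body (76 mm by 85 mm) begins 54 mm behind the grasp point. The pads swing forward as they close: fully open they stand 13 mm farther back than shut.
Start: joints at [-1.33, 0.264, 1.604, -0, 1.274, -0.037], TCP at [0.185, -0.649, 0.231] pointing down, gripper open.
Joint ranges: [-2.63, 2.63], [-0.94, 2.18], [0.31, 2.57], [-1.31, 4.45], [0, 2.66], [-2.55, 2.55]. Speed limits (rad/s): [2.57, 2.57, 3.14, 3.14, 3.14, 3.14].

### API

Orientations are given as a rotation vector (axis times angle).
In Python, from workcell import bot, read_camera, camera_info, ticket gives the robot as it stands.
- The arm moves only by the tool servo_tool, never from a script. Its argument "targets" is a list of rows, each an object of numbers: "hand": the closure, from -1 (fully open) to 1 (shut); "x", "y", "z": the shift along the tool's x, y, z as a fraction of full scale; "roll": the turn about the tool's z as a fraction of full scale. In form: [{"hand": .., "x": .., "y": .., "z": .., "roll": ..}, ...]. A call has 1 to 10 rows; each row is the pose to reach, as a shift and turn from the pose commanded when the call began, along the tool's axes at that moment, turning the shorter way round; what a row does not reach only later rows make up. Full scale, the value 1, is 50 cm for a shift and 180 degrees for a turn. A row lasts 1/12 s, in which the tool goes at most 41.7 mm and 7.16 degrees, less where a joint would pass 70% of its speed; a pose out of reach is approached as far as the arm can. A call with a number of a shift or a turn outside -1 to 1 is refused whole. A call with a gripper value outside its range is refused whole. The fingers move at their own pace and stop on an object; "grip_force" is the grip in N (left out, the last holds). Time passes only in rows, so rows that repeat a pose let the fingers close. It gives the time, the measured TCP pose, the force, the opening and the grip force at its end, in the units of the state.
- bot.read_state(): the state, without advancing time (a new reading comes with each control period).
- read_camera(name): name is "scene" or "side" or "wrist"; returns the picture (480x640x3 uint8, red, green, blue); there is no depth.
- camera_info(name): a dict with "fx", "fy", "cx", "cy" (pixels), "k1" (the pictures are not rectified: a ray, as slopes to the right and down, at radius r is drawn at 1 + k1 r^2 times it, then the intrinsics apply), "eye" and "orientation" of the camera in the world; the wrist camera has in their place "T_tool_cam" (4x4, takes a point from camera to tool coordinates, whose origin is the TCP and whose axes are the flange's). Camera axes: x right, y down, z forward; pixel columns grow to the right and rows downward; lengths in m; the calibration is good to about 2 mm. A picture is of the moment at which its call begins: read the wrist's pose just before it. camera_info takes no time and is no camera call.
- ticket.finish_job(): hands the job in; it is judged then, once.
The state is a dict: "time": time; "q": joint angles; "joint_vel": joint speeds; "joint_torque": joint torques, N m; "tool_pos": TCP position; "tcp_rot": TCP orientation; "wrist_force": force on the tool from outside, world axes, zero at the start; "torque": the same for the moment, N m; "width": opening from 0.0 (shut) to 1.0 (fully open); "grip_force": force on a finger pad.
Only numpy, scipy, OpenCV 4.12 (cv2) and the standard library are available. Lean on these libraries where they do the work, as an engineer would, in place of code of your own. Each camera call takes 0.05 s, during which the arm holds its last target. There are 200 camera calls.

### The job

The camera lens stands at the back of the little wooden tray with the amber bottle, the dust blower and the blue tin crowding it: first clear all three off to stand upright on the cork mat, leaving the lens where it is until they are there, then fetch the lens and seat it fully home, upright, in the round mount of the camera that lies on its back. Only when the lens is in place, stand the bottle, the blower and the tin back in the tray, each exactly where it stood at the start. Set everything down rather than dropping it, tip nothing over, and leave the pliers and the solder spool alone.

Things in the scene. Friction and masses are not known exactly. Their poses are not given: they have to be found in the camera images.
- lens: Loose camera lens, upright black cylinder with thin silver rings, 54 mm in diameter, steel spigot underneath 40 mm in diameter and 6 mm long on which it stands; total height 56 mm; dark violet glass on top. About 0.2 kg. Its origin is the centre of its underside, z up.
- bottle: Loose amber bottle with white paper label, straight round body 38 mm in diameter up to 56 mm, then a shoulder and a white cap 25 mm in diameter; total height 84 mm. About 0.1 kg. Its origin is the centre of its underside, z up.
- blower: Loose black rubber dust blower, round bulb 42 mm in diameter between heights 14 and 50 mm (34 mm at the foot), rigid, tapering to a red nozzle; total height 82 mm. About 0.06 kg. Its origin is the centre of its underside, z up.
- tin: Loose blue round tin 39 mm in diameter up to 56 mm, with a yellow lid 41 mm in diameter above; total height 70 mm. About 0.09 kg. Its origin is the centre of its underside, z up.
- tray: Fixed wooden tray, base 5 mm thick. Origin on the table under the lens's start; base x -100 to 50 mm, y -103 to 103 mm. Back wall 35 mm high, inner face x=43; side walls 14 mm high, inner faces y=+-97; no front wall. Dark rings 48 mm wide mark places (x,y) = (-66,0), (-20,63), (-20,-63) mm: bottle, blower and tin start within 4 mm of them, in any order; lens within 5 mm of the origin.
- cork_mat: Fixed flat cork mat, 230 mm (its x) x 130 mm (its y), 4 mm thick: the side area for the cleared things. Origin at the centre of its underside. It lies at the robot's left or right.
- camera: Fixed silver and black camera lying on its back, 120 (x, hump at +x) x 142 mm (y). Origin on the table under the centre of its mount: steel ring 62 mm outside, 50 mm inside, top 48 mm above the table, round a throat 14 mm deep. The lens's spigot drops in (5 mm play all round); its body rests on the ring, lens origin 42 mm above the table. It lies across the tray from the cork mat.
- pliers: Bystander: loose small pliers lying flat, one red and one blue handle, 140 mm long along its y, 45 mm wide, 12 mm high. Origin near the middle of its length, on the table.
- spool: Bystander: loose spool of solder wire standing upright, white flanges 52 mm in diameter, 46 mm high. Its origin is the centre of its underside, z up.

How it is judged:
By the outcome, as a careful person would: the job done as asked, in the order asked, and still so for the second after the job is handed in, with the robot touching nothing.
It also fails if it takes over 144 s, if anything falls off the work surface, if the arm or the gripper's body presses on something with over 40 N, if the wrist force passes 120 N, or if a joint passes its speed limit or range.

## Working session

There is one attempt and no reset: what is moved stays moved. The work goes in short steps, Python scripts to look and compute and a tool call to move; the robot and the scene stay as the last step left them, time stands still between calls to the robot, and variables do not carry over. Pictures are saved under pics/ and viewed, at most 16 in all, crops included, and the job is handed in when it is done.

Besides the shell and the picture viewer there is one more tool, called after "Emit:" in YAML: its name, and indented under it one key for each argument. servo_tool: Moves the arm, as the interface text tells. Its arguments: {"type":"object","properties":{"targets":{"type":"array"},"grip_force":{"type":"number"}},"required":["targets"]}

```bash
ls; mkdir -p pics; cat > h.py <<'E'
import numpy as np, cv2
from scipy.spatial.transform import Rotation as R
from workcell import bot, read_camera, camera_info, ticket
def snap(n,f):
    s=bot.read_state(); im=read_camera(n); cv2.imwrite('pics/'+f,im[...,::-1]); return s,im
E
python3 - <<'E'
from h import *
for n in ['scene','side','wrist']:
    print(n,camera_info(n)); s,im=snap(n,n+'0.png')
print(s)
E
```

```text
pics
scene {'fx': 506.7691249779635, 'fy': 506.7691249779635, 'cx': 309.5871330070729, 'cy': 244.18613330753027, 'k1': -0.03308724429715738, 'eye': array([1.12133502, 0.28825168, 0.85123773]), 'orientation': array([-1.42119065, -2.33806694,  0.7593773 ])}
side {'fx': 514.8848472889675, 'fy': 514.8848472889675, 'cx': 326.6836598504625, 'cy': 236.90691927784457, 'k1': -0.025848657144639083, 'eye': array([0.29840915, 0.54840334, 0.77520963]), 'orientation': array([-0.72961888,  2.70432986, -1.00319138])}
wrist {'fx': 417.10640176766884, 'fy': 417.10640176766884, 'cx': 320.53811113986455, 'cy': 237.16298543169873, 'k1': 0.030977676886258666, 'T_tool_cam': array([[-3.44734042e-04, -9.54505266e-01, -2.98193859e-01,
         7.54291880e-02],
       [ 9.99999940e-01, -3.23192921e-04, -1.21547360e-04,
         6.87881175e-05],
       [ 1.96434505e-05, -2.98193883e-01,  9.54505321e-01,
        -1.42719505e-01],
       [ 0.00000000e+00,  0.00000000e+00,  0.00000000e+00,
         1.00000000e+00]])}
{'time': 0.1, 'q': array([-1.32990011e+00,  2.64725540e-01,  1.60527158e+00, -2.17457861e-05,
        1.27369466e+00, -3.69221865e-02]), 'joint_vel': array([ 8.73705795e-05, -1.93698803e-03, -2.74880379e-03,  1.04201955e-03,
        5.49494337e-04, -1.34184403e-03]), 'joint_torque': array([ 3.78588193e-04, -5.16706216e+01, -3.68590522e+01, -3.72889269e-05,
        6.27232526e-03, -2.07124498e-05]), 'tool_pos': array([ 0.18493989, -0.64846759,  0.23003592]), 'tcp_rot': array([-3.10926422e+00, -4.34715120e-01,  3.67937158e-04]), 'wrist_force': array([ 0.1718779 , -0.08570776,  0.36891519]), 'torque': array([0.04949479, 0.0336167 , 0.02292032]), 'grip_force': 0.0, 'width': 1.0005270811208449}
```

View pics/scene0.png

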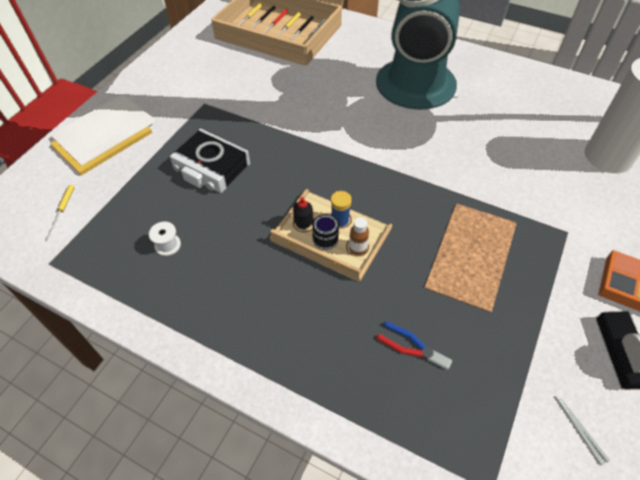

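View pics/side0.png

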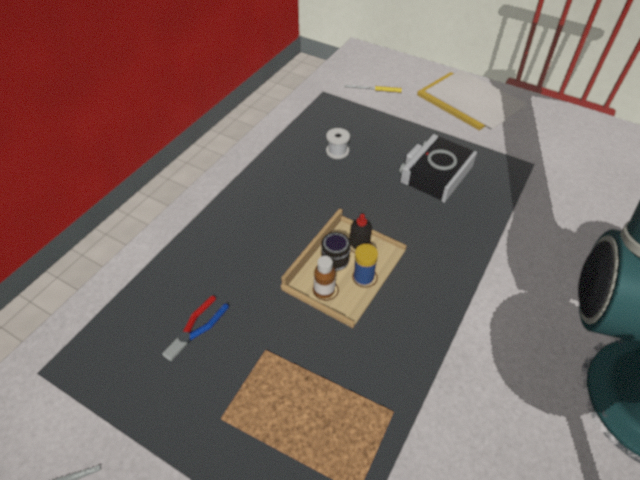

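```bash
cat >> h.py <<'E'
def rays(n,px,st=None):
    c=camera_info(n); px=np.atleast_2d(np.float64(px))
    d=(px-[c['cx'],c['cy']])/[c['fx'],c['fy']]
    u=d.copy()
    for _ in range(10): u=d/(1+c['k1']*(u**2).sum(1,keepdims=True))
    v=np.c_[u,np.ones(len(u))]
    if n=='wrist':
        Rt=R.from_rotvec(st['tcp_rot']).as_matrix(); T=c['T_tool_cam']
        return st['tool_pos']+Rt@T[:3,3], v@(Rt@T[:3,:3]).T
    return c['eye'], v@R.from_rotvec(c['orientation']).as_matrix().T
def onz(n,px,z,st=None):
    e,v=rays(n,px,st); return e+v*((np.float64(z)-e[2])/v[:,2])[:,None]
E
python3 - <<'E'
from h import *
np.set_printoptions(precision=4,suppress=True)
z=[.084,.082,.07,.056,.048]+[.004]*4+[.046,0.006]+[.035]*2
print(onz('scene',[(361,225),(303,203),(341,197),(325,224),(210,151),(457,205),(516,224),(492,309),(427,285),(162,231),(415,340),(272,232),(360,270)],z))
print(onz('side',[(325,262),(362,218),(366,252),(336,242),(442,159),(266,351),(393,411),(364,484),(222,418),(338,133),(205,320),(341,211),(284,282)],z))
E
```

```text
[[ 0.5601  0.0896  0.084 ]
 [ 0.5606 -0.0356  0.082 ]
 [ 0.5031  0.0205  0.07  ]
 [ 0.5697  0.0179  0.056 ]
 [ 0.4959 -0.3091  0.048 ]
 [ 0.3575  0.2314  0.004 ]
 [ 0.3509  0.3584  0.004 ]
 [ 0.5711  0.3699  0.004 ]
 [ 0.5771  0.2431  0.004 ]
 [ 0.7266 -0.2686  0.046 ]
 [ 0.697   0.2639  0.006 ]
 [ 0.6217 -0.0752  0.035 ]
 [ 0.6237  0.1198  0.035 ]]
[[ 0.5591  0.0819  0.084 ]
 [ 0.5524 -0.0419  0.082 ]
 [ 0.5133  0.0166  0.07  ]
 [ 0.5754  0.013   0.056 ]
 [ 0.4959 -0.3117  0.048 ]
 [ 0.5803  0.2387  0.004 ]
 [ 0.3547  0.2251  0.004 ]
 [ 0.3449  0.3412  0.004 ]
 [ 0.5743  0.3658  0.004 ]
 [ 0.7318 -0.2764  0.046 ]
 [ 0.7035  0.2436  0.006 ]
 [ 0.614  -0.0774  0.035 ]
 [ 0.6174  0.1239  0.035 ]]
```

View pics/wrist0.png

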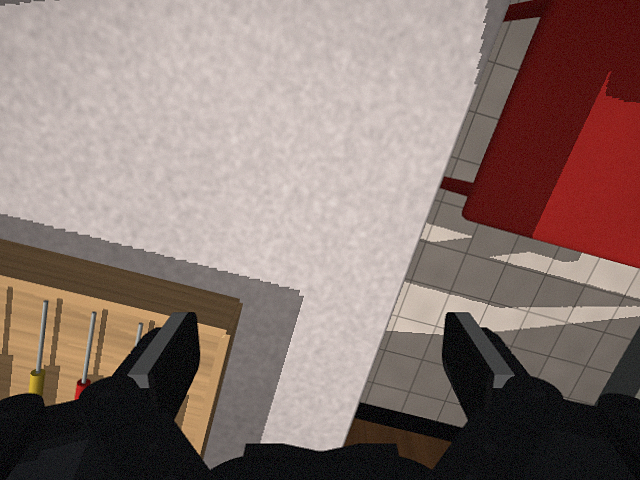

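```bash
cat >> h.py <<'E'
def plan(x,y,z,psi,tilt=True):
    s=bot.read_state(); M=R.from_rotvec(s['tcp_rot']).as_matrix()
    d=M.T@(np.array([x,y,z])-s['tool_pos'])/.5
    yaw=np.degrees(np.arctan2(M[1,0],M[0,0])); r=((yaw-psi+180)%360-180)/180
    print('t%.1f pos %s yaw %.2f tilt %.4f w %.3f F %s gf %.0f| x %.4f y %.4f z %.4f roll %.4f'%(s['time'],np.round(s['tool_pos'],4),yaw,M[2,2],s['width'],np.round(s['wrist_force'],1),s['grip_force'],*d,r))
E
python3 -c "
from h import *
plan(.55,.02,.25,0)"
```

```text
t0.1 pos [ 0.185  -0.6486  0.2302] yaw 15.92 tilt -1.0000 w 0.999 F [-1.1 -0.4  0.1] gf 0| x 1.0688 y -1.0858 z -0.0376 roll 0.0884
```

Emit:
servo_tool:
  targets:
    - {"hand": -1, "x": 0.53, "y": -0.54, "z": -0.04, "roll": 0.088}
    - {"hand": -1, "x": 0.53, "y": -0.54, "z": -0.04, "roll": 0.088}
    - {"hand": -1, "x": 0.53, "y": -0.54, "z": -0.04, "roll": 0.088}
    - {"hand": -1, "x": 0.53, "y": -0.54, "z": -0.04, "roll": 0.088}
    - {"hand": -1, "x": 0.53, "y": -0.54, "z": -0.04, "roll": 0.088}
    - {"hand": -1, "x": 0.53, "y": -0.54, "z": -0.04, "roll": 0.088}
    - {"hand": -1, "x": 0.53, "y": -0.54, "z": -0.04, "roll": 0.088}
    - {"hand": -1, "x": 0.53, "y": -0.54, "z": -0.04, "roll": 0.088}
    - {"hand": -1, "x": 0.53, "y": -0.54, "z": -0.04, "roll": 0.088}
    - {"hand": -1, "x": 0.53, "y": -0.54, "z": -0.04, "roll": 0.088}

```text
time: 0.98
tool_pos: [0.3682, -0.3114, 0.2515]
tcp_rot: [-3.139, -0.01, -0.003]
wrist_force: [-0.2, 0.2, -0.8]
width: 0.999
grip_force: 0.0
```

```bash
python3 -c "
from h import *
plan(.55,.02,.25,0)
s,im=snap('wrist','w1.png')"
```

```text
t1.0 pos [ 0.3682 -0.3114  0.2515] yaw 0.35 tilt -1.0000 w 0.999 F [-0.2  0.2 -0.8] gf 0| x 0.3677 y -0.6606 z 0.0056 roll 0.0020
```

Emit:
servo_tool:
  targets:
    - {"hand": -1, "x": 0.37, "y": -0.66, "z": 0, "roll": 0.002}
    - {"hand": -1, "x": 0.37, "y": -0.66, "z": 0, "roll": 0.002}
    - {"hand": -1, "x": 0.37, "y": -0.66, "z": 0, "roll": 0.002}
    - {"hand": -1, "x": 0.37, "y": -0.66, "z": 0, "roll": 0.002}
    - {"hand": -1, "x": 0.37, "y": -0.66, "z": 0, "roll": 0.002}
    - {"hand": -1, "x": 0.37, "y": -0.66, "z": 0, "roll": 0.002}
    - {"hand": -1, "x": 0.37, "y": -0.66, "z": 0, "roll": 0.002}
    - {"hand": -1, "x": 0.37, "y": -0.66, "z": 0, "roll": 0.002}
    - {"hand": -1, "x": 0.37, "y": -0.66, "z": 0, "roll": 0.002}
    - {"hand": -1, "x": 0.37, "y": -0.66, "z": 0, "roll": 0.002}

```text
time: 1.87
tool_pos: [0.5532, 0.0178, 0.2509]
tcp_rot: [-3.139, 0.002, -0.002]
wrist_force: [-0.8, 0.0, -0.3]
width: 0.996
grip_force: 0.0
```

```bash
python3 -c "
from h import *
plan(.55,.02,.25,0)
s,im=snap('wrist','w2.png')
import pickle; pickle.dump((s,im),open('w2.pkl','wb'))"
```

```text
t1.9 pos [0.5532 0.0178 0.2509] yaw -0.07 tilt -1.0000 w 0.996 F [-0.8  0.  -0.3] gf 0| x -0.0064 y -0.0045 z 0.0017 roll -0.0004
```

View pics/w2.png

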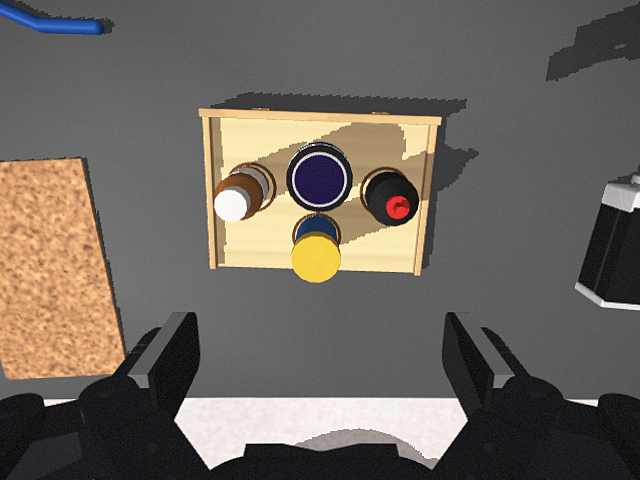

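View pics/w1.png

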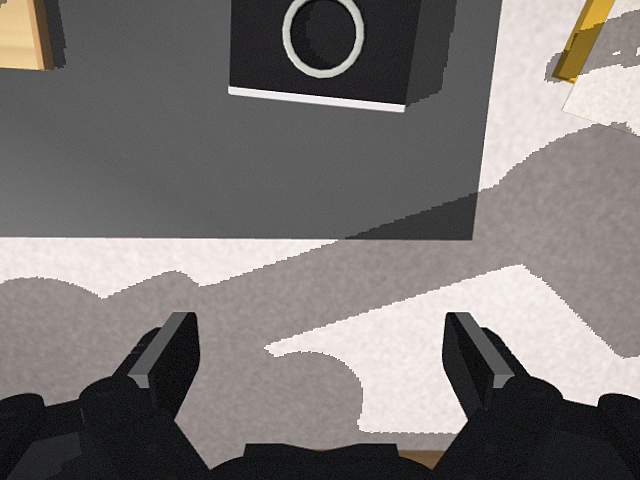

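```bash
cat >> h.py <<'E'
def blob(im,kind,box=None):
    hsv=cv2.cvtColor(im,cv2.COLOR_RGB2HSV); H,S,V=[hsv[...,i].astype(int) for i in range(3)]
    m={'yellow':(H>20)&(H<30)&(S>150)&(V>120),'red':((H<6)|(H>174))&(S>150)&(V>90),'white':(S<40)&(V>190),
       'violet':(H>118)&(H<150)&(S>80)&(V>20)}[kind].astype(np.uint8)
    if box: k=np.zeros_like(m); k[box[1]:box[3],box[0]:box[2]]=1; m*=k
    m=cv2.morphologyEx(m,cv2.MORPH_OPEN,np.ones((3,3)))
    n,l,st,c=cv2.connectedComponentsWithStats(m); i=1+np.argmax(st[1:,4])
    cn=max(cv2.findContours((l==i).astype(np.uint8),0,1)[0],key=len)
    (cx,cy),r=cv2.minEnclosingCircle(cn)
    el=cv2.fitEllipse(cv2.convexHull(cn))
    return el[0],el[1],st[i]
E
python3 - <<'E'
from h import *; import pickle
np.set_printoptions(precision=4,suppress=True)
s,im=pickle.load(open('w2.pkl','rb'))
for k,z,d in [('yellow',.075,.041),('violet',.061,0),('white',.089,.025),('red',.087,0)]:
    c,ax,st=blob(im,k,(195,90,450,300)); e,v=rays('wrist',c,s); 
    p=onz('wrist',c,z,s)[0]; print(k,np.round(c,1),np.round(ax,1),st,p,'size',np.mean(ax)*(e[2]-z)/.955/417)
# tray wall top corners
print(onz('wrist',[(199,109),(441,118),(209,269),(422,274)],[.035,.035,.014,.014],s))
s['tool_pos']=np.array([.3682,-.3114,.2515]); s['tcp_rot']=np.array([-3.139,-.01,-.003])
im1=cv2.imread('pics/w1.png')[...,::-1].copy(); h=cv2.cvtColor(im1,cv2.COLOR_RGB2HSV)
m=((h[...,2]>120)&(h[...,1]<60)).astype(np.uint8); m[84:]=0; m[:,:270]=0;m[:,375:]=0
y,x=np.nonzero(m); print(x.min(),x.max(),y.min(),y.max()); 
cn=max(cv2.findContours(m,0,1)[0],key=len)[:,0]; cn=cn[cn[:,1]>2]
A=np.c_[2*cn,np.ones(len(cn))]; o=np.linalg.lstsq(A,(cn**2).sum(1),rcond=None)[0]; print('ring',o[:2],onz('wrist',o[:2],.048,s))
E
```

```text
yellow [315.1 258.1] [47.1 49.2] [ 291  236   49   46 1784] [0.5115 0.0225 0.075 ] size 0.03854371585830946
violet [319.  179.2] [48.2 49.1] [ 295  155   49   49 1875] [0.5736 0.0192 0.061 ] size 0.040634290629702315
white [230.1 205.4] [30.8 33.5] [214 190  33  32 816] [0.5586 0.0854 0.089 ] size 0.024571758630435807
red [397.4 206.9] [23.4 23.8] [386 196  24  23 447] [ 0.5569 -0.0399  0.087 ] size 0.01818607439744701
[[ 0.6269  0.1174  0.035 ]
 [ 0.6195 -0.0811  0.035 ]
 [ 0.478   0.127   0.014 ]
 [ 0.4727 -0.0809  0.014 ]]
282 363 0 77
ring [322.5756  34.7121] [[ 0.4951 -0.3119  0.048 ]]
```

```bash
python3 -c "
from h import *
plan(.5115,.0225,.16,0)"
```

```text
t1.9 pos [0.5521 0.0158 0.2507] yaw -0.06 tilt -1.0000 w 0.998 F [ 0.  -0.7 -0.4] gf 0| x -0.0811 y -0.0133 z 0.1814 roll -0.0003
```

Emit:
servo_tool:
  targets:
    - {"hand": -1, "x": -0.04, "y": -0.005, "z": 0.06, "roll": 0}
    - {"hand": -1, "x": -0.083, "y": -0.009, "z": 0.12, "roll": 0}
    - {"hand": -1, "x": -0.083, "y": -0.009, "z": 0.18, "roll": 0}
    - {"hand": -1, "x": -0.083, "y": -0.009, "z": 0.18, "roll": 0}
    - {"hand": -1, "x": -0.083, "y": -0.009, "z": 0.18, "roll": 0}

```text
time: 2.33
tool_pos: [0.5072, 0.0166, 0.1597]
tcp_rot: [3.141, -0.01, -0.007]
wrist_force: [0.4, -0.1, 0.6]
width: 1.002
grip_force: 0.0
```

```bash
cat >> h.py <<'E'
ZT={'yellow':.070,'violet':.056,'white':.084,'red':.082}
def look(f,base,kinds,box=None):
    s,im=snap('wrist',f)
    for k in kinds:
        c,ax,st=blob(im,k,box); z=ZT[k]+base; e,_=rays('wrist',c,s)
        print(k,np.round(c,1),np.round(ax,1),np.round(onz('wrist',c,z,s)[0],4),'size %.4f'%(np.mean(ax)*(e[2]-z)/.955/417))
E
python3 -c "
from h import *
plan(.5115,.0225,.02,0)
look('w3.png',.005,['yellow','violet'],(150,0,450,330))"
```

```text
t2.3 pos [0.5072 0.0166 0.1597] yaw -0.37 tilt -1.0000 w 1.002 F [ 0.4 -0.1  0.6] gf 0| x 0.0098 y -0.0121 z 0.2794 roll -0.0021
yellow [309.7 236.8] [67.5 70.2] [0.5115 0.0225 0.075 ] size 0.0393
violet [314.4 122.2] [71.  73.5] [0.5739 0.0192 0.061 ] size 0.0437
```

Emit:
servo_tool:
  targets:
    - {"hand": -1, "x": 0.01, "y": -0.012, "z": 0.04, "roll": -0.002}
    - {"hand": -1, "x": 0.01, "y": -0.012, "z": 0.09, "roll": -0.002}
    - {"hand": -1, "x": 0.01, "y": -0.012, "z": 0.14, "roll": -0.002}
    - {"hand": -1, "x": 0.01, "y": -0.012, "z": 0.19, "roll": -0.002}
    - {"hand": -1, "x": 0.01, "y": -0.012, "z": 0.24, "roll": -0.002}
    - {"hand": -1, "x": 0.01, "y": -0.012, "z": 0.28, "roll": -0.002}
    - {"hand": -1, "x": 0.01, "y": -0.012, "z": 0.28, "roll": -0.002}
    - {"hand": -1, "x": 0.01, "y": -0.012, "z": 0.28, "roll": -0.002}

```text
time: 3.05
tool_pos: [0.5156, 0.0235, 0.0225]
tcp_rot: [3.141, 0.001, 0.002]
wrist_force: [0.5, 0.0, 0.2]
width: 0.996
grip_force: 0.0
```

```bash
python3 -c "
from h import *
plan(.5115,.0225,.02,0)
look('w4.png',.005,['yellow'])
plan(.5115,.0225,.02,0)"
```

```text
t3.0 pos [0.5156 0.0235 0.0225] yaw 0.04 tilt -1.0000 w 0.996 F [0.5 0.  0.2] gf 0| x -0.0082 y 0.0020 z 0.0050 roll 0.0002
yellow [323.2 410.5] [ 97.7 158.4] [0.5158 0.0226 0.075 ] size 0.0290
t3.1 pos [0.5166 0.0236 0.0235] yaw 0.05 tilt -1.0000 w 0.998 F [-0.5 -0.4  0.4] gf 0| x -0.0102 y 0.0023 z 0.0069 roll 0.0003
```

View pics/w4.png

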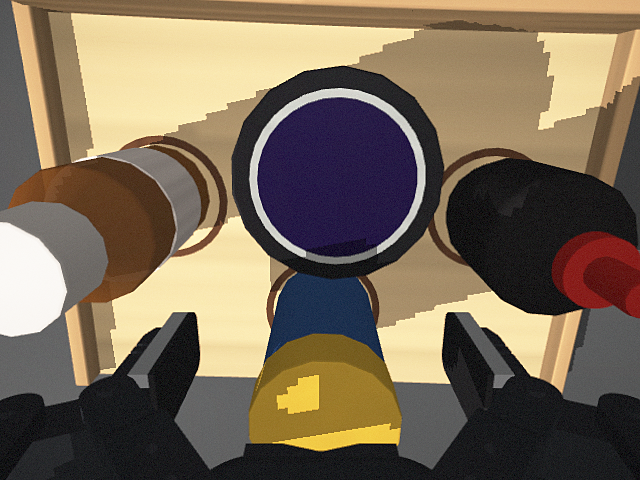

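Emit:
servo_tool:
  targets:
    - {"hand": -1, "x": -0.009, "y": 0.002, "z": 0.005, "roll": 0}
    - {"hand": -1, "x": -0.009, "y": 0.002, "z": 0.005, "roll": 0}
    - {"hand": -1, "x": -0.009, "y": 0.002, "z": 0.005, "roll": 0}
    - {"hand": 0, "x": -0.009, "y": 0.002, "z": 0.005, "roll": 0}
    - {"hand": 0.2, "x": -0.009, "y": 0.002, "z": 0.005, "roll": 0}
    - {"hand": 1, "x": -0.009, "y": 0.002, "z": 0.005, "roll": 0}
    - {"hand": 1, "x": -0.009, "y": 0.002, "z": 0.005, "roll": 0}
    - {"hand": 1, "x": -0.009, "y": 0.002, "z": 0.005, "roll": 0}
    - {"hand": 1, "x": -0.009, "y": 0.002, "z": 0.005, "roll": 0}
    - {"hand": 1, "x": -0.009, "y": 0.002, "z": 0.005, "roll": 0}
  grip_force: 30

```text
time: 3.93
tool_pos: [0.5097, 0.0231, 0.019]
tcp_rot: [3.141, 0.002, 0.0]
wrist_force: [-0.9, -1.2, 4.1]
width: 0.451
grip_force: 24.6
```

```bash
python3 -c "
from h import *
plan(.5115,.0225,.14,0)
plan(.545,.30,.14,0)"
```

```text
t3.9 pos [0.5097 0.0231 0.019 ] yaw 0.08 tilt -1.0000 w 0.451 F [-0.9 -1.2  4.1] gf 25| x 0.0036 y 0.0012 z -0.2419 roll 0.0005
t3.9 pos [0.5097 0.0231 0.019 ] yaw 0.08 tilt -1.0000 w 0.451 F [-0.9 -1.2  4.1] gf 25| x 0.0714 y -0.5537 z -0.2420 roll 0.0005
```

Emit:
servo_tool:
  targets:
    - {"hand": 1, "x": 0, "y": 0, "z": -0.02, "roll": 0}
    - {"hand": 1, "x": 0, "y": 0, "z": -0.08, "roll": 0}
    - {"hand": 1, "x": 0, "y": 0, "z": -0.15, "roll": 0}
    - {"hand": 1, "x": 0, "y": 0, "z": -0.22, "roll": 0}
    - {"hand": 1, "x": 0.0, "y": -0.03, "z": -0.26, "roll": 0}
    - {"hand": 1, "x": 0.03, "y": -0.1, "z": -0.26, "roll": 0}
    - {"hand": 1, "x": 0.05, "y": -0.17, "z": -0.26, "roll": 0}
    - {"hand": 1, "x": 0.07, "y": -0.24, "z": -0.26, "roll": 0}
    - {"hand": 1, "x": 0.07, "y": -0.31, "z": -0.26, "roll": 0}
    - {"hand": 1, "x": 0.07, "y": -0.38, "z": -0.26, "roll": 0}

```text
time: 4.77
tool_pos: [0.5444, 0.2148, 0.1492]
tcp_rot: [-3.141, -0.001, -0.001]
wrist_force: [1.3, -0.4, -0.5]
width: 0.453
grip_force: 25.1
```

```bash
python3 -c "
from h import *
plan(.545,.30,.14,0)"
```

```text
t4.8 pos [0.5444 0.2148 0.1492] yaw 0.05 tilt -1.0000 w 0.453 F [ 1.3 -0.4 -0.5] gf 25| x 0.0013 y -0.1703 z 0.0185 roll 0.0003
```

Emit:
servo_tool:
  targets:
    - {"hand": 1, "x": 0.001, "y": -0.07, "z": 0, "roll": 0}
    - {"hand": 1, "x": 0.001, "y": -0.14, "z": 0.02, "roll": 0}
    - {"hand": 1, "x": 0.001, "y": -0.17, "z": 0.07, "roll": 0}
    - {"hand": 1, "x": 0.001, "y": -0.17, "z": 0.12, "roll": 0}
    - {"hand": 1, "x": 0.001, "y": -0.17, "z": 0.17, "roll": 0}
    - {"hand": 1, "x": 0.001, "y": -0.17, "z": 0.21, "roll": 0}
    - {"hand": 1, "x": 0.001, "y": -0.17, "z": 0.235, "roll": 0}
    - {"hand": 1, "x": 0.001, "y": -0.17, "z": 0.245, "roll": 0}
    - {"hand": 1, "x": 0.001, "y": -0.17, "z": 0.245, "roll": 0}
    - {"hand": 1, "x": 0.001, "y": -0.17, "z": 0.245, "roll": 0}

```text
time: 5.6
tool_pos: [0.5453, 0.2984, 0.0271]
tcp_rot: [-3.141, -0.002, -0.002]
wrist_force: [-0.0, -0.5, -0.5]
width: 0.45
grip_force: 25.1
```

```bash
python3 -c "
from h import *
plan(.545,.30,.018,0)
snap('side','s2.png')
plan(.545,.30,.018,0)"
```

```text
t5.6 pos [0.5453 0.2984 0.0271] yaw 0.06 tilt -1.0000 w 0.450 F [-0.  -0.5 -0.5] gf 25| x -0.0007 y -0.0033 z 0.0183 roll 0.0003
t5.7 pos [0.5459 0.2986 0.0278] yaw 0.06 tilt -1.0000 w 0.448 F [ 0.5 -0.3 -0.8] gf 25| x -0.0018 y -0.0028 z 0.0197 roll 0.0003
```

View pics/s2.png

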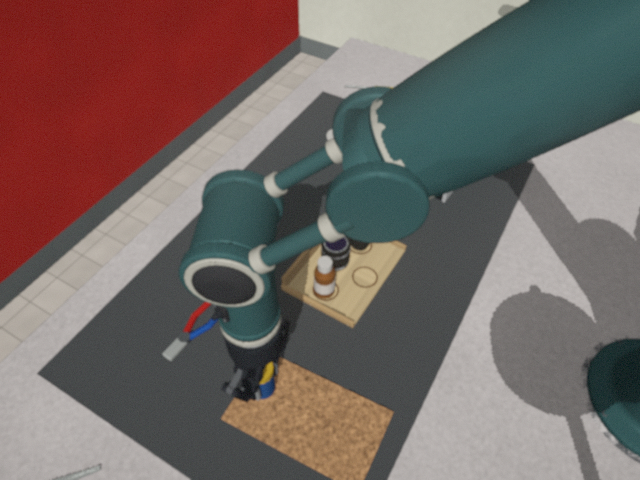

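Emit:
servo_tool:
  targets:
    - {"hand": 1, "x": 0, "y": 0, "z": 0.008, "roll": 0}
    - {"hand": 1, "x": 0, "y": 0, "z": 0.013, "roll": 0}
    - {"hand": 1, "x": 0, "y": 0, "z": 0.016, "roll": 0}
    - {"hand": 1, "x": 0, "y": 0, "z": 0.018, "roll": 0}
    - {"hand": 1, "x": 0, "y": 0, "z": 0.0195, "roll": 0}
    - {"hand": 1, "x": 0, "y": 0, "z": 0.0195, "roll": 0}
    - {"hand": 1, "x": 0, "y": 0, "z": 0.0195, "roll": 0}

```text
time: 6.23
tool_pos: [0.545, 0.2983, 0.0181]
tcp_rot: [-3.141, -0.002, -0.001]
wrist_force: [-3.3, -1.4, 7.1]
width: 0.446
grip_force: 25.8
```

```bash
python3 -c "
from h import *
plan(.545,.30,.018,0)"
```

```text
t6.2 pos [0.545  0.2983 0.0181] yaw 0.08 tilt -1.0000 w 0.446 F [-3.3 -1.4  7.1] gf 26| x -0.0001 y -0.0035 z 0.0001 roll 0.0004
```

Emit:
servo_tool:
  targets:
    - {"hand": 0, "x": 0, "y": 0, "z": 0, "roll": 0}
    - {"hand": -0.4, "x": 0, "y": 0, "z": 0, "roll": 0}
    - {"hand": -0.8, "x": 0, "y": 0, "z": 0, "roll": 0}
    - {"hand": -1, "x": 0, "y": 0, "z": 0, "roll": 0}
    - {"hand": -1, "x": 0, "y": 0, "z": -0.04, "roll": 0}
    - {"hand": -1, "x": 0, "y": 0, "z": -0.1, "roll": 0}
    - {"hand": -1, "x": 0, "y": 0, "z": -0.17, "roll": 0}
    - {"hand": -1, "x": 0, "y": 0, "z": -0.24, "roll": 0}
    - {"hand": -1, "x": 0, "y": 0, "z": -0.3, "roll": 0}
    - {"hand": -1, "x": 0, "y": 0, "z": -0.3, "roll": 0}

```text
time: 7.07
tool_pos: [0.5491, 0.3004, 0.1749]
tcp_rot: [-3.136, -0.002, -0.019]
wrist_force: [1.9, 0.1, 0.9]
width: 0.997
grip_force: 0.0
```

Emit:
servo_tool:
  targets:
    - {"hand": -1, "x": 0.0, "y": 0.06, "z": 0, "roll": -0.03}
    - {"hand": -1, "x": 0, "y": 0.12, "z": 0, "roll": -0.07}
    - {"hand": -1, "x": 0.01, "y": 0.18, "z": 0, "roll": -0.11}
    - {"hand": -1, "x": 0.02, "y": 0.24, "z": 0, "roll": -0.15}
    - {"hand": -1, "x": 0.025, "y": 0.3, "z": 0, "roll": -0.19}
    - {"hand": -1, "x": 0.025, "y": 0.36, "z": 0, "roll": -0.23}
    - {"hand": -1, "x": 0.025, "y": 0.425, "z": 0, "roll": -0.27}
    - {"hand": -1, "x": 0.025, "y": 0.425, "z": 0, "roll": -0.31}
    - {"hand": -1, "x": 0.025, "y": 0.425, "z": 0, "roll": -0.35}
    - {"hand": -1, "x": 0.025, "y": 0.425, "z": 0, "roll": -0.39}

```text
time: 7.9
tool_pos: [0.5571, 0.0846, 0.1658]
tcp_rot: [-2.57, -1.806, 0.001]
wrist_force: [-0.2, 0.7, 0.1]
width: 0.999
grip_force: 0.0
```

Emit:
servo_tool:
  targets:
    - {"hand": -1, "x": 0, "y": 0, "z": 0, "roll": -0.04}
    - {"hand": -1, "x": 0, "y": 0, "z": 0, "roll": -0.08}
    - {"hand": -1, "x": 0, "y": 0, "z": 0, "roll": -0.11}
    - {"hand": -1, "x": 0, "y": 0, "z": 0, "roll": -0.11}
    - {"hand": -1, "x": 0, "y": 0, "z": 0, "roll": -0.11}
    - {"hand": -1, "x": 0, "y": 0, "z": 0, "roll": -0.11}

```text
time: 8.4
tool_pos: [0.5572, 0.0857, 0.1661]
tcp_rot: [-2.229, -2.213, 0.001]
wrist_force: [0.2, -1.2, -0.6]
width: 0.999
grip_force: 0.0
```

```bash
python3 -c "
from h import *
look('w5.png',.005,['white','violet','red'],(90,0,640,300))
plan(.5586,.0854,.025,90)"
```

```text
white [323.7 246.5] [43.1 49.1] [0.5582 0.0875 0.089 ] size 0.0254Traceback (most recent call last):
  File "<string>", line 3, in <module>
    look('w5.png',.005,['white','violet','red'],(90,0,640,300))
    ~~~~^^^^^^^^^^^^^^^^^^^^^^^^^^^^^^^^^^^^^^^^^^^^^^^^^^^^^^^
  File "h.py", line 38, in look
    c,ax,st=blob(im,k,box); z=ZT[k]+base; e,_=rays('wrist',c,s)
            ~~~~^^^^^^^^^^
  File "h.py", line 29, in blob
    n,l,st,c=cv2.connectedComponentsWithStats(m); i=1+np.argmax(st[1:,4])
                                                      ~~~~~~~~~^^^^^^^^^^
    return _wrapfunc(a, 'argmax', axis=axis, out=out, **kwds)
    return bound(*args, **kwds)
ValueError: attempt to get argmax of an empty sequence
```

View pics/w5.png

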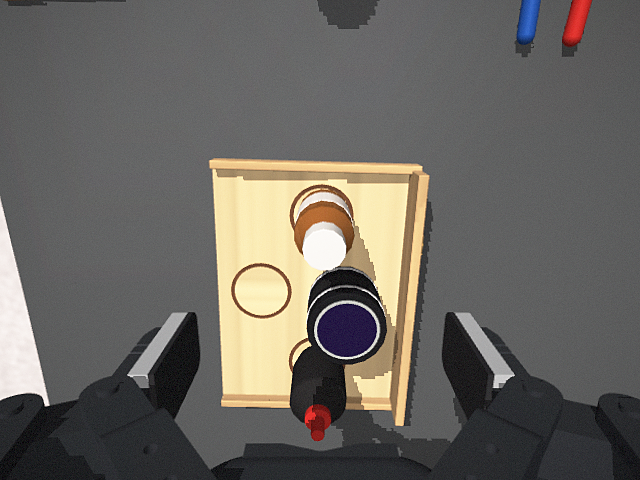

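```bash
python3 -c "
from h import *
plan(.5584,.0865,.025,90)"
```

```text
t8.4 pos [0.5573 0.0857 0.1662] yaw 89.63 tilt -1.0000 w 1.001 F [ 1.  -0.4  0.1] gf 0| x 0.0016 y 0.0022 z 0.2825 roll -0.0021
```

Emit:
servo_tool:
  targets:
    - {"hand": -0.4, "x": 0.002, "y": 0.002, "z": 0, "roll": -0.002}
    - {"hand": -0.4, "x": 0.002, "y": 0.002, "z": 0.03, "roll": -0.002}
    - {"hand": -0.4, "x": 0.002, "y": 0.002, "z": 0.08, "roll": -0.002}
    - {"hand": -0.4, "x": 0.002, "y": 0.002, "z": 0.13, "roll": -0.002}
    - {"hand": -0.4, "x": 0.002, "y": 0.002, "z": 0.18, "roll": -0.002}
    - {"hand": -0.4, "x": 0.002, "y": 0.002, "z": 0.23, "roll": -0.002}
    - {"hand": -0.4, "x": 0.002, "y": 0.002, "z": 0.27, "roll": -0.002}
    - {"hand": -0.4, "x": 0.002, "y": 0.002, "z": 0.28, "roll": -0.002}
    - {"hand": -0.4, "x": 0.002, "y": 0.002, "z": 0.28, "roll": -0.002}
    - {"hand": -0.4, "x": 0.002, "y": 0.002, "z": 0.28, "roll": -0.002}

```text
time: 9.28
tool_pos: [0.559, 0.0868, 0.0271]
tcp_rot: [2.22, 2.223, 0.001]
wrist_force: [-0.3, -0.3, 0.7]
width: 0.696
grip_force: 0.0
```

```bash
python3 -c "
from h import *
snap('wrist','w6.png')
plan(.5584,.0865,.025,90)"
```

```text
t9.3 pos [0.5598 0.0869 0.0279] yaw 90.08 tilt -1.0000 w 0.702 F [0.4 0.  0.5] gf 0| x -0.0007 y -0.0028 z 0.0058 roll 0.0005
```

View pics/w6.png

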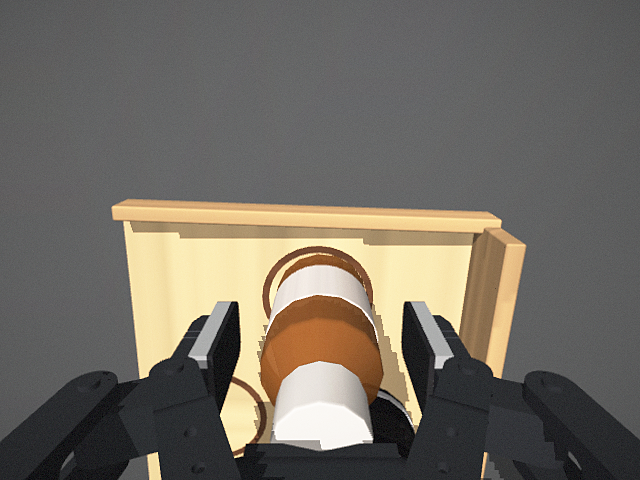

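Emit:
servo_tool:
  targets:
    - {"hand": -0.2, "x": 0, "y": 0, "z": 0.004, "roll": 0}
    - {"hand": 0, "x": 0, "y": 0, "z": 0.004, "roll": 0}
    - {"hand": 1, "x": 0, "y": 0, "z": 0.004, "roll": 0}
    - {"hand": 1, "x": 0, "y": 0, "z": 0.004, "roll": 0}
    - {"hand": 1, "x": 0, "y": 0, "z": 0.004, "roll": 0}
    - {"hand": 1, "x": 0, "y": 0, "z": 0.004, "roll": 0}

```text
time: 9.83
tool_pos: [0.5597, 0.0868, 0.026]
tcp_rot: [2.219, 2.222, 0.003]
wrist_force: [-0.8, -0.7, 6.2]
width: 0.436
grip_force: 30.7
```

```bash
python3 -c "
from h import *
plan(.465,.30,.15,0)"
```

```text
t9.8 pos [0.5597 0.0868 0.026 ] yaw 90.09 tilt -1.0000 w 0.436 F [-0.8 -0.7  6.2] gf 31| x 0.4267 y -0.1880 z -0.2484 roll 0.5005
```

Emit:
servo_tool:
  targets:
    - {"hand": 1, "x": 0, "y": 0, "z": -0.02, "roll": 0}
    - {"hand": 1, "x": 0, "y": 0, "z": -0.08, "roll": 0}
    - {"hand": 1, "x": 0, "y": 0, "z": -0.15, "roll": 0}
    - {"hand": 1, "x": 0, "y": 0, "z": -0.22, "roll": 0}
    - {"hand": 1, "x": 0.03, "y": 0, "z": -0.26, "roll": 0.03}
    - {"hand": 1, "x": 0.09, "y": -0.03, "z": -0.26, "roll": 0.07}
    - {"hand": 1, "x": 0.15, "y": -0.06, "z": -0.26, "roll": 0.11}
    - {"hand": 1, "x": 0.21, "y": -0.1, "z": -0.26, "roll": 0.15}
    - {"hand": 1, "x": 0.27, "y": -0.14, "z": -0.26, "roll": 0.19}
    - {"hand": 1, "x": 0.33, "y": -0.19, "z": -0.26, "roll": 0.23}

```text
time: 10.67
tool_pos: [0.4645, 0.2502, 0.155]
tcp_rot: [2.852, 1.317, 0.001]
wrist_force: [0.7, 1.1, -0.8]
width: 0.435
grip_force: 30.4
```

```bash
python3 -c "
from h import *
plan(.465,.30,.15,0)"
```

```text
t10.7 pos [0.4645 0.2502 0.155 ] yaw 49.55 tilt -1.0000 w 0.435 F [ 0.7  1.1 -0.8] gf 30| x 0.0764 y -0.0638 z 0.0100 roll 0.2753
```

Emit:
servo_tool:
  targets:
    - {"hand": 1, "x": 0.04, "y": -0.03, "z": 0, "roll": 0.04}
    - {"hand": 1, "x": 0.076, "y": -0.064, "z": 0, "roll": 0.08}
    - {"hand": 1, "x": 0.076, "y": -0.064, "z": 0, "roll": 0.12}
    - {"hand": 1, "x": 0.076, "y": -0.064, "z": 0, "roll": 0.16}
    - {"hand": 1, "x": 0.076, "y": -0.064, "z": 0.02, "roll": 0.2}
    - {"hand": 1, "x": 0.076, "y": -0.064, "z": 0.05, "roll": 0.24}
    - {"hand": 1, "x": 0.076, "y": -0.064, "z": 0.08, "roll": 0.275}
    - {"hand": 1, "x": 0.076, "y": -0.064, "z": 0.12, "roll": 0.275}
    - {"hand": 1, "x": 0.076, "y": -0.064, "z": 0.16, "roll": 0.275}
    - {"hand": 1, "x": 0.076, "y": -0.064, "z": 0.2, "roll": 0.275}

```text
time: 11.5
tool_pos: [0.4649, 0.2988, 0.0541]
tcp_rot: [-3.142, -0.012, -0.0]
wrist_force: [0.4, 0.2, -1.1]
width: 0.435
grip_force: 30.5
```

```bash
python3 -c "
from h import *
plan(.465,.30,.025,0)"
```

```text
t11.5 pos [0.4649 0.2988 0.0541] yaw 0.44 tilt -1.0000 w 0.435 F [ 0.4  0.2 -1.1] gf 30| x 0.0002 y -0.0025 z 0.0582 roll 0.0024
```

Emit:
servo_tool:
  targets:
    - {"hand": 1, "x": 0, "y": 0, "z": 0.025, "roll": 0.002}
    - {"hand": 1, "x": 0, "y": 0, "z": 0.042, "roll": 0.002}
    - {"hand": 1, "x": 0, "y": 0, "z": 0.05, "roll": 0.002}
    - {"hand": 1, "x": 0, "y": 0, "z": 0.054, "roll": 0.002}
    - {"hand": 1, "x": 0, "y": 0, "z": 0.057, "roll": 0.002}
    - {"hand": 1, "x": 0, "y": 0, "z": 0.059, "roll": 0.002}
    - {"hand": 1, "x": 0, "y": 0, "z": 0.059, "roll": 0.002}
    - {"hand": 1, "x": 0, "y": 0, "z": 0.059, "roll": 0.002}

```text
time: 12.17
tool_pos: [0.4657, 0.2992, 0.0258]
tcp_rot: [-3.141, -0.002, -0.002]
wrist_force: [-0.4, 0.2, -1.4]
width: 0.436
grip_force: 30.5
```

```bash
python3 -c "
from h import *
plan(.465,.30,.025,0)"
```

```text
t12.2 pos [0.4657 0.2992 0.0258] yaw 0.07 tilt -1.0000 w 0.436 F [-0.4  0.2 -1.4] gf 30| x -0.0015 y -0.0016 z 0.0016 roll 0.0004
```

Emit:
servo_tool:
  targets:
    - {"hand": 1, "x": 0, "y": 0, "z": 0.002, "roll": 0}
    - {"hand": 1, "x": 0, "y": 0, "z": 0.003, "roll": 0}
    - {"hand": 1, "x": 0, "y": 0, "z": 0.003, "roll": 0}
    - {"hand": 1, "x": 0, "y": 0, "z": 0.003, "roll": 0}

```text
time: 12.5
tool_pos: [0.4659, 0.2993, 0.025]
tcp_rot: [-3.141, -0.002, -0.002]
wrist_force: [-1.8, -1.2, 6.1]
width: 0.434
grip_force: 31.0
```

Emit:
servo_tool:
  targets:
    - {"hand": 0, "x": 0, "y": 0, "z": 0, "roll": 0}
    - {"hand": -0.4, "x": 0, "y": 0, "z": 0, "roll": 0}
    - {"hand": -0.8, "x": 0, "y": 0, "z": 0, "roll": 0}
    - {"hand": -1, "x": 0, "y": 0, "z": 0, "roll": 0}

```text
time: 12.83
tool_pos: [0.4652, 0.2989, 0.0235]
tcp_rot: [-3.142, -0.002, 0.0]
wrist_force: [-0.9, 0.5, 0.4]
width: 0.902
grip_force: 0.0
```

Emit:
servo_tool:
  targets:
    - {"hand": -1, "x": 0, "y": 0, "z": -0.04, "roll": 0}
    - {"hand": -1, "x": 0, "y": 0, "z": -0.1, "roll": 0}
    - {"hand": -1, "x": 0, "y": 0, "z": -0.17, "roll": 0}
    - {"hand": -1, "x": 0, "y": 0, "z": -0.24, "roll": 0}
    - {"hand": -1, "x": 0, "y": 0.04, "z": -0.28, "roll": -0.03}
    - {"hand": -1, "x": 0.03, "y": 0.1, "z": -0.28, "roll": -0.07}
    - {"hand": -1, "x": 0.06, "y": 0.17, "z": -0.28, "roll": -0.11}
    - {"hand": -1, "x": 0.09, "y": 0.24, "z": -0.28, "roll": -0.15}
    - {"hand": -1, "x": 0.12, "y": 0.31, "z": -0.28, "roll": -0.19}
    - {"hand": -1, "x": 0.15, "y": 0.38, "z": -0.28, "roll": -0.23}

```text
time: 13.67
tool_pos: [0.5395, 0.1108, 0.1636]
tcp_rot: [-2.96, -1.054, -0.0]
wrist_force: [1.0, 1.2, -0.2]
width: 1.0
grip_force: 0.0
```

```bash
python3 -c "
from h import *
plan(.557,-.04,.166,90)
snap('scene','sc2.png')"
```

```text
t13.7 pos [0.5395 0.1108 0.1636] yaw 39.19 tilt -1.0000 w 1.000 F [ 1.   1.2 -0.2] gf 0| x -0.1634 y 0.2558 z -0.0048 roll -0.2823
```

Emit:
servo_tool:
  targets:
    - {"hand": -1, "x": -0.04, "y": 0.06, "z": 0, "roll": -0.04}
    - {"hand": -1, "x": -0.08, "y": 0.13, "z": 0, "roll": -0.08}
    - {"hand": -1, "x": -0.12, "y": 0.19, "z": 0, "roll": -0.12}
    - {"hand": -1, "x": -0.163, "y": 0.256, "z": 0, "roll": -0.16}
    - {"hand": -1, "x": -0.163, "y": 0.256, "z": 0, "roll": -0.2}
    - {"hand": -1, "x": -0.163, "y": 0.256, "z": 0, "roll": -0.24}
    - {"hand": -1, "x": -0.163, "y": 0.256, "z": 0, "roll": -0.282}
    - {"hand": -1, "x": -0.163, "y": 0.256, "z": 0, "roll": -0.282}
    - {"hand": -1, "x": -0.163, "y": 0.256, "z": 0, "roll": -0.282}
    - {"hand": -0.4, "x": -0.163, "y": 0.256, "z": 0, "roll": -0.282}

```text
time: 14.55
tool_pos: [0.5558, -0.0385, 0.1633]
tcp_rot: [-2.231, -2.211, 0.0]
wrist_force: [-0.9, -1.1, 0.2]
width: 0.884
grip_force: 0.0
```

```bash
python3 - <<'E'
from h import *
look('w7.png',.005,['red'],(200,100,440,400))
im=cv2.imread('pics/w7.png'); sc=cv2.imread('pics/sc2.png')
cv2.imwrite('pics/m7.png',np.hstack([im[80:440,160:480],sc[150:510,250:570][:330].repeat(1,0) if 0 else cv2.resize(sc[160:340,380:560],(360,360))]))
plan(.557,-.04,.019,90)
E
```

```text
red [317.7 248.1] [30.7 31.9] [ 0.5535 -0.0373  0.087 ] size 0.0172
t14.6 pos [ 0.5559 -0.0384  0.1634] yaw 89.49 tilt -1.0000 w 0.799 F [-0.9 -0.4 -0.4] gf 0| x -0.0032 y 0.0024 z 0.2887 roll -0.0028
```

View pics/m7.png

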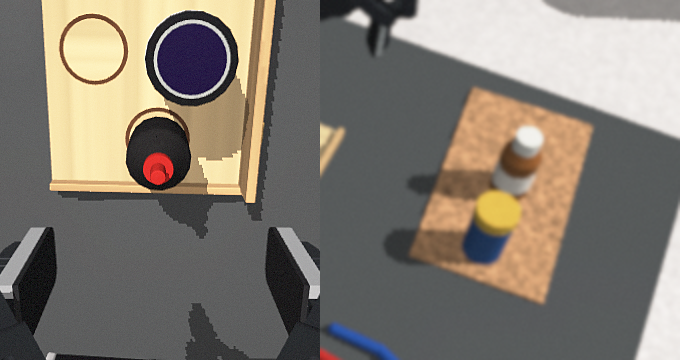

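```bash
python3 -c "
from h import *
plan(.5535,-.041,.0195,90)"
```

```text
t14.6 pos [ 0.5559 -0.0384  0.1634] yaw 89.49 tilt -1.0000 w 0.799 F [-0.9 -0.4 -0.4] gf 0| x -0.0052 y -0.0046 z 0.2877 roll -0.0028
```

Emit:
servo_tool:
  targets:
    - {"hand": -0.4, "x": -0.005, "y": -0.005, "z": 0.03, "roll": -0.003}
    - {"hand": -0.4, "x": -0.005, "y": -0.005, "z": 0.08, "roll": -0.003}
    - {"hand": -0.4, "x": -0.005, "y": -0.005, "z": 0.13, "roll": -0.003}
    - {"hand": -0.4, "x": -0.005, "y": -0.005, "z": 0.18, "roll": -0.003}
    - {"hand": -0.4, "x": -0.005, "y": -0.005, "z": 0.23, "roll": -0.003}
    - {"hand": -0.4, "x": -0.005, "y": -0.005, "z": 0.27, "roll": -0.003}
    - {"hand": -0.4, "x": -0.005, "y": -0.005, "z": 0.285, "roll": -0.003}
    - {"hand": -0.4, "x": -0.005, "y": -0.005, "z": 0.285, "roll": -0.003}
    - {"hand": -0.4, "x": -0.005, "y": -0.005, "z": 0.285, "roll": -0.003}
    - {"hand": -0.4, "x": -0.005, "y": -0.005, "z": 0.285, "roll": -0.003}

```text
time: 15.43
tool_pos: [0.555, -0.0412, 0.0226]
tcp_rot: [2.218, 2.222, 0.003]
wrist_force: [1.1, -0.4, 0.3]
width: 0.699
grip_force: 0.0
```

```bash
python3 -c "
from h import *
plan(.5535,-.041,.0195,90)
snap('wrist','w8.png')"
```

```text
t15.4 pos [ 0.555  -0.0412  0.0226] yaw 90.12 tilt -1.0000 w 0.699 F [ 1.1 -0.4  0.3] gf 0| x 0.0003 y -0.0030 z 0.0062 roll 0.0007
```

View pics/w8.png

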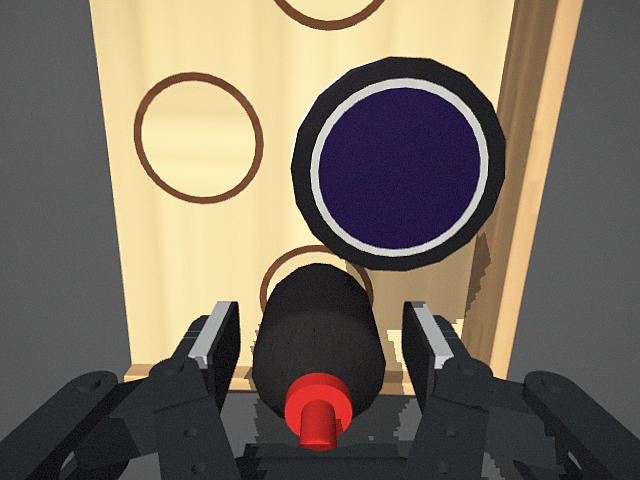

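Emit:
servo_tool:
  targets:
    - {"hand": -0.3, "x": 0, "y": -0.002, "z": 0.005, "roll": 0}
    - {"hand": -0.2, "x": 0, "y": -0.002, "z": 0.006, "roll": 0}
    - {"hand": 0, "x": 0, "y": -0.002, "z": 0.006, "roll": 0}
    - {"hand": 1, "x": 0, "y": -0.002, "z": 0.006, "roll": 0}
    - {"hand": 1, "x": 0, "y": -0.002, "z": 0.006, "roll": 0}
    - {"hand": 1, "x": 0, "y": -0.002, "z": 0.006, "roll": 0}
    - {"hand": 1, "x": 0, "y": -0.002, "z": 0.006, "roll": 0}

```text
time: 16.07
tool_pos: [0.5529, -0.0411, 0.0187]
tcp_rot: [2.218, 2.224, 0.001]
wrist_force: [-1.5, 0.7, 6.3]
width: 0.481
grip_force: 30.8
```

```bash
python3 -c "
from h import *
plan(.385,.30,.15,0)"
```

```text
t16.1 pos [ 0.5529 -0.0411  0.0187] yaw 90.13 tilt -1.0000 w 0.481 F [-1.5  0.7  6.3] gf 31| x 0.6830 y -0.3340 z -0.2628 roll 0.5007
```

Emit:
servo_tool:
  targets:
    - {"hand": 1, "x": 0, "y": 0, "z": -0.02, "roll": 0}
    - {"hand": 1, "x": 0, "y": 0, "z": -0.08, "roll": 0}
    - {"hand": 1, "x": 0, "y": 0, "z": -0.15, "roll": 0}
    - {"hand": 1, "x": 0, "y": 0, "z": -0.22, "roll": 0}
    - {"hand": 1, "x": 0.04, "y": -0.02, "z": -0.27, "roll": 0.03}
    - {"hand": 1, "x": 0.1, "y": -0.06, "z": -0.27, "roll": 0.07}
    - {"hand": 1, "x": 0.16, "y": -0.1, "z": -0.27, "roll": 0.11}
    - {"hand": 1, "x": 0.22, "y": -0.14, "z": -0.27, "roll": 0.15}
    - {"hand": 1, "x": 0.28, "y": -0.18, "z": -0.27, "roll": 0.19}
    - {"hand": 1, "x": 0.34, "y": -0.22, "z": -0.27, "roll": 0.23}

```text
time: 16.9
tool_pos: [0.4426, 0.1271, 0.1534]
tcp_rot: [-2.85, -1.321, -0.001]
wrist_force: [0.7, 0.6, -1.0]
width: 0.481
grip_force: 30.6
```

```bash
python3 -c "
from h import *
plan(.385,.30,.15,0)"
```

```text
t16.9 pos [0.4426 0.1271 0.1534] yaw 49.73 tilt -1.0000 w 0.481 F [ 0.7  0.6 -1. ] gf 31| x 0.1893 y -0.3115 z 0.0067 roll 0.2763
```

Emit:
servo_tool:
  targets:
    - {"hand": 1, "x": 0.03, "y": -0.06, "z": 0, "roll": 0.04}
    - {"hand": 1, "x": 0.07, "y": -0.12, "z": 0, "roll": 0.08}
    - {"hand": 1, "x": 0.11, "y": -0.18, "z": 0, "roll": 0.12}
    - {"hand": 1, "x": 0.15, "y": -0.24, "z": 0, "roll": 0.16}
    - {"hand": 1, "x": 0.189, "y": -0.311, "z": 0.0, "roll": 0.2}
    - {"hand": 1, "x": 0.189, "y": -0.311, "z": 0.01, "roll": 0.24}
    - {"hand": 1, "x": 0.189, "y": -0.311, "z": 0.03, "roll": 0.276}
    - {"hand": 1, "x": 0.189, "y": -0.311, "z": 0.07, "roll": 0.276}
    - {"hand": 1, "x": 0.189, "y": -0.311, "z": 0.12, "roll": 0.276}
    - {"hand": 1, "x": 0.189, "y": -0.311, "z": 0.17, "roll": 0.276}

```text
time: 17.73
tool_pos: [0.3856, 0.299, 0.0681]
tcp_rot: [-3.14, -0.012, -0.003]
wrist_force: [-0.6, 0.2, -1.6]
width: 0.482
grip_force: 30.6
```

```bash
python3 -c "
from h import *
plan(.385,.30,.0177,0)"
```

```text
t17.7 pos [0.3856 0.299  0.0681] yaw 0.45 tilt -1.0000 w 0.482 F [-0.6  0.2 -1.6] gf 31| x -0.0014 y -0.0018 z 0.1008 roll 0.0025
```

Emit:
servo_tool:
  targets:
    - {"hand": 1, "x": 0, "y": 0, "z": 0.03, "roll": 0.002}
    - {"hand": 1, "x": 0, "y": 0, "z": 0.06, "roll": 0.002}
    - {"hand": 1, "x": 0, "y": 0, "z": 0.08, "roll": 0.002}
    - {"hand": 1, "x": 0, "y": 0, "z": 0.09, "roll": 0.002}
    - {"hand": 1, "x": 0, "y": 0, "z": 0.095, "roll": 0.002}
    - {"hand": 1, "x": 0, "y": 0, "z": 0.098, "roll": 0.002}
    - {"hand": 1, "x": 0, "y": 0, "z": 0.1, "roll": 0.002}
    - {"hand": 1, "x": 0, "y": 0, "z": 0.1, "roll": 0.002}
    - {"hand": 1, "x": 0, "y": 0, "z": 0.1, "roll": 0.002}

```text
time: 18.48
tool_pos: [0.3859, 0.2988, 0.0188]
tcp_rot: [-3.141, -0.002, -0.002]
wrist_force: [-0.7, 0.2, 0.1]
width: 0.481
grip_force: 30.6
```

```bash
python3 -c "
from h import *
plan(.385,.30,.0177,0)"
```

```text
t18.5 pos [0.3859 0.2988 0.0188] yaw 0.05 tilt -1.0000 w 0.481 F [-0.7  0.2  0.1] gf 31| x -0.0018 y -0.0025 z 0.0022 roll 0.0003
```

Emit:
servo_tool:
  targets:
    - {"hand": 1, "x": 0, "y": 0, "z": 0.002, "roll": 0}
    - {"hand": 1, "x": 0, "y": 0, "z": 0.0035, "roll": 0}
    - {"hand": 1, "x": 0, "y": 0, "z": 0.0035, "roll": 0}
    - {"hand": 1, "x": 0, "y": 0, "z": 0.0035, "roll": 0}

```text
time: 18.82
tool_pos: [0.386, 0.2988, 0.0177]
tcp_rot: [-3.141, -0.002, -0.002]
wrist_force: [-2.3, -2.2, 7.5]
width: 0.485
grip_force: 31.4
```

Emit:
servo_tool:
  targets:
    - {"hand": 0, "x": 0, "y": 0, "z": 0, "roll": 0}
    - {"hand": -0.4, "x": 0, "y": 0, "z": 0, "roll": 0}
    - {"hand": -0.8, "x": 0, "y": 0, "z": 0, "roll": 0}
    - {"hand": -1, "x": 0, "y": 0, "z": 0, "roll": 0}
    - {"hand": -1, "x": 0, "y": 0, "z": 0, "roll": 0}
    - {"hand": -1, "x": 0, "y": 0, "z": -0.04, "roll": 0}
    - {"hand": -1, "x": 0, "y": 0, "z": -0.1, "roll": 0}
    - {"hand": -1, "x": 0, "y": 0, "z": -0.17, "roll": 0}
    - {"hand": -1, "x": 0, "y": 0, "z": -0.24, "roll": 0}
    - {"hand": -1, "x": 0.02, "y": 0.03, "z": -0.29, "roll": 0}

```text
time: 19.65
tool_pos: [0.3953, 0.2853, 0.1644]
tcp_rot: [-3.139, -0.005, -0.003]
wrist_force: [0.9, 0.4, 0.1]
width: 1.003
grip_force: 0.0
```

```bash
python3 -c "
from h import *
plan(.5738,.0192,.165,0)"
```

```text
t19.6 pos [0.3953 0.2853 0.1644] yaw 0.17 tilt -1.0000 w 1.003 F [0.9 0.4 0.1] gf 0| x 0.3554 y 0.5332 z -0.0021 roll 0.0009
```

Blower is down at TCP (.386,.2988,.0177). Now to the lens.

Emit:
servo_tool:
  targets:
    - {"hand": -1, "x": 0.04, "y": 0.06, "z": 0, "roll": 0.001}
    - {"hand": -1, "x": 0.08, "y": 0.12, "z": 0, "roll": 0.001}
    - {"hand": -1, "x": 0.12, "y": 0.18, "z": 0, "roll": 0.001}
    - {"hand": -1, "x": 0.16, "y": 0.24, "z": 0, "roll": 0.001}
    - {"hand": -1, "x": 0.2, "y": 0.3, "z": 0, "roll": 0.001}
    - {"hand": -1, "x": 0.24, "y": 0.36, "z": 0, "roll": 0.001}
    - {"hand": -1, "x": 0.28, "y": 0.42, "z": 0, "roll": 0.001}
    - {"hand": -1, "x": 0.32, "y": 0.48, "z": 0, "roll": 0.001}
    - {"hand": -1, "x": 0.355, "y": 0.533, "z": 0, "roll": 0.001}
    - {"hand": -1, "x": 0.355, "y": 0.533, "z": 0, "roll": 0.001}

```text
time: 20.48
tool_pos: [0.5761, 0.0124, 0.1614]
tcp_rot: [3.139, -0.009, 0.004]
wrist_force: [0.3, 0.7, 0.8]
width: 0.996
grip_force: 0.0
```

Emit:
servo_tool:
  targets:
    - {"hand": -1, "x": 0, "y": 0, "z": 0, "roll": 0}
    - {"hand": -1, "x": 0, "y": 0, "z": 0, "roll": 0}
    - {"hand": -1, "x": 0, "y": 0, "z": 0, "roll": 0}

```text
time: 20.73
tool_pos: [0.5722, 0.018, 0.1609]
tcp_rot: [-3.141, 0.002, 0.002]
wrist_force: [0.6, -0.1, 0.1]
width: 1.0
grip_force: 0.0
```

```bash
python3 -c "
from h import *
look('w9.png',.005,['violet'],(150,0,480,330))
plan(.5738,.0192,.023,0)
snap('scene','sc3.png')"
```

```text
violet [318.1 234.1] [61.5 65. ] [0.5737 0.0192 0.061 ] size 0.0385
t20.8 pos [0.5722 0.0182 0.161 ] yaw -0.05 tilt -1.0000 w 0.998 F [0.5 0.4 0.3] gf 0| x 0.0034 y -0.0020 z 0.2761 roll -0.0003
```

Emit:
servo_tool:
  targets:
    - {"hand": -1, "x": 0.003, "y": -0.002, "z": 0.03, "roll": 0}
    - {"hand": -1, "x": 0.003, "y": -0.002, "z": 0.08, "roll": 0}
    - {"hand": -1, "x": 0.003, "y": -0.002, "z": 0.13, "roll": 0}
    - {"hand": -1, "x": 0.003, "y": -0.002, "z": 0.18, "roll": 0}
    - {"hand": -1, "x": 0.003, "y": -0.002, "z": 0.23, "roll": 0}
    - {"hand": -1, "x": 0.003, "y": -0.002, "z": 0.26, "roll": 0}
    - {"hand": -1, "x": 0.003, "y": -0.002, "z": 0.272, "roll": 0}
    - {"hand": -1, "x": 0.003, "y": -0.002, "z": 0.272, "roll": 0}
    - {"hand": -1, "x": 0.003, "y": -0.002, "z": 0.272, "roll": 0}
    - {"hand": -1, "x": 0.003, "y": -0.002, "z": 0.272, "roll": 0}

```text
time: 21.67
tool_pos: [0.5759, 0.0184, 0.0269]
tcp_rot: [3.142, -0.002, 0.004]
wrist_force: [-0.4, 0.2, 0.5]
width: 1.0
grip_force: 0.0
```

```bash
python3 -c "
from h import *
plan(.5737,.0192,.025,0)"
```

```text
t21.7 pos [0.5759 0.0184 0.0269] yaw -0.09 tilt -1.0000 w 1.000 F [-0.4  0.2  0.5] gf 0| x -0.0044 y -0.0016 z 0.0038 roll -0.0005
```

Emit:
servo_tool:
  targets:
    - {"hand": -0.8, "x": -0.004, "y": -0.002, "z": 0.004, "roll": 0}
    - {"hand": -0.4, "x": -0.004, "y": -0.002, "z": 0.004, "roll": 0}
    - {"hand": -0.2, "x": -0.004, "y": -0.002, "z": 0.004, "roll": 0}
    - {"hand": 1, "x": -0.004, "y": -0.002, "z": 0.004, "roll": 0}
    - {"hand": 1, "x": -0.004, "y": -0.002, "z": 0.004, "roll": 0}
    - {"hand": 1, "x": -0.004, "y": -0.002, "z": 0.004, "roll": 0}
    - {"hand": 1, "x": -0.004, "y": -0.002, "z": 0.004, "roll": 0}
    - {"hand": 1, "x": -0.004, "y": -0.002, "z": 0.004, "roll": 0}
  grip_force: 40

```text
time: 22.33
tool_pos: [0.5733, 0.019, 0.0243]
tcp_rot: [-3.142, 0.003, -0.002]
wrist_force: [-2.1, 0.6, 6.1]
width: 0.623
grip_force: 42.2
```

```bash
python3 -c "
from h import *
plan(.49,-.312,.15,0)
snap('scene','sc4.png')"
```

```text
t22.3 pos [0.5733 0.019  0.0243] yaw -0.13 tilt -1.0000 w 0.623 F [-2.1  0.6  6.1] gf 42| x -0.1649 y 0.6624 z -0.2516 roll -0.0007
```

View pics/sc4.png

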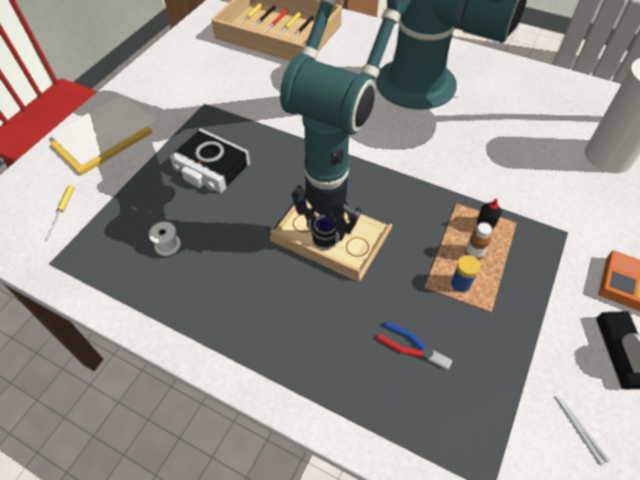

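Emit:
servo_tool:
  targets:
    - {"hand": 1, "x": 0, "y": 0, "z": -0.02, "roll": 0}
    - {"hand": 1, "x": 0, "y": 0, "z": -0.08, "roll": 0}
    - {"hand": 1, "x": 0, "y": 0, "z": -0.15, "roll": 0}
    - {"hand": 1, "x": 0, "y": 0, "z": -0.22, "roll": 0}
    - {"hand": 1, "x": 0, "y": 0.02, "z": -0.28, "roll": 0}
    - {"hand": 1, "x": -0.02, "y": 0.07, "z": -0.3, "roll": 0}
    - {"hand": 1, "x": -0.05, "y": 0.13, "z": -0.3, "roll": 0}
    - {"hand": 1, "x": -0.08, "y": 0.19, "z": -0.3, "roll": 0}
    - {"hand": 1, "x": -0.11, "y": 0.25, "z": -0.3, "roll": 0}
    - {"hand": 1, "x": -0.14, "y": 0.32, "z": -0.3, "roll": 0}

```text
time: 23.22
tool_pos: [0.5009, -0.1413, 0.1734]
tcp_rot: [-3.141, 0.002, 0.001]
wrist_force: [0.5, -1.0, -1.7]
width: 0.623
grip_force: 42.5
```

Emit:
servo_tool:
  targets:
    - {"hand": 1, "x": -0.025, "y": 0.06, "z": 0, "roll": 0}
    - {"hand": 1, "x": -0.05, "y": 0.12, "z": 0, "roll": 0}
    - {"hand": 1, "x": -0.08, "y": 0.18, "z": 0, "roll": 0}
    - {"hand": 1, "x": -0.11, "y": 0.24, "z": 0, "roll": 0}
    - {"hand": 1, "x": -0.14, "y": 0.3, "z": 0, "roll": 0}
    - {"hand": 1, "x": -0.147, "y": 0.342, "z": 0, "roll": 0}
    - {"hand": 1, "x": -0.147, "y": 0.342, "z": 0, "roll": 0}
    - {"hand": 1, "x": -0.147, "y": 0.342, "z": 0, "roll": 0}
    - {"hand": 1, "x": -0.147, "y": 0.342, "z": 0, "roll": 0}
    - {"hand": 1, "x": -0.147, "y": 0.342, "z": 0, "roll": 0}

```text
time: 24.05
tool_pos: [0.4283, -0.3106, 0.1731]
tcp_rot: [-3.141, 0.002, 0.001]
wrist_force: [0.0, 0.2, -2.0]
width: 0.622
grip_force: 42.6
```

```bash
python3 - <<'E'
from h import *
plan(.495,-.312,.14,0)
s,im=snap('wrist','w10.png')
h=cv2.cvtColor(im,cv2.COLOR_RGB2HSV)
m=((h[...,2]>110)&(h[...,1]<60)).astype(np.uint8); m[300:]=0
for cn in cv2.findContours(m,1,1)[0]:
    if len(cn)>60 and cv2.contourArea(cn)>1500:
        el=cv2.fitEllipse(cn); print(np.round(el[0],1),np.round(el[1],1),cv2.boundingRect(cn),np.round(onz('wrist',el[0],.048,s)[0],4), np.mean(el[1])/417*(s['tool_pos'][2]+.143-.048)/.955)
E
```

```text
t24.1 pos [ 0.4283 -0.3106  0.1731] yaw -0.07 tilt -1.0000 w 0.622 F [ 0.   0.2 -2. ] gf 43| x 0.1333 y 0.0028 z 0.0661 roll -0.0004
[310.3 192.4] [  8.6 434.4] (208, 178, 215, 29) [ 0.4506 -0.3041  0.048 ] 0.14910222636159481
[322.1 118.3] [81.4 85. ] (281, 76, 83, 86) [ 0.4968 -0.3118  0.048 ] 0.056001425685735795
[322.3 117.9] [ 97.9 102.5] (273, 66, 99, 104) [ 0.4971 -0.3119  0.048 ] 0.06745755683136381
[577.9 175.5] [130.1 386.1] (503, 0, 137, 300) [ 0.4609 -0.4742  0.048 ] 0.1737368825673023
[329.4  24.4] [ 46.5 239.5] (210, 0, 240, 54) [ 0.5485 -0.316   0.048 ] 0.09625989086795651
```

View pics/w10.png

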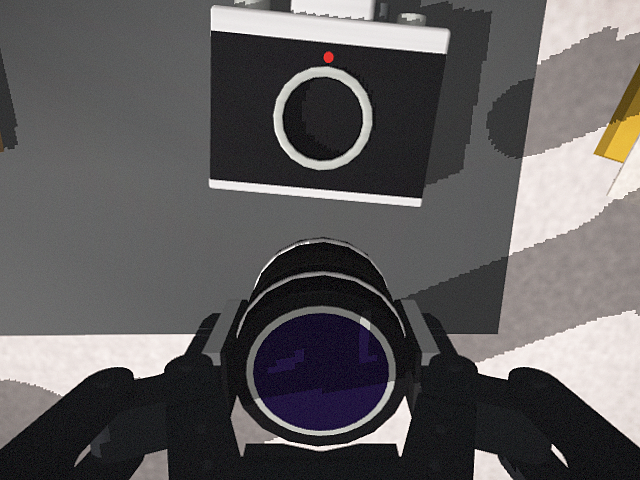

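```bash
python3 - <<'E'
from h import *
im=cv2.imread('pics/w10.png')[...,::-1].copy(); s=bot.read_state()
c,ax,_=blob(im,'violet',(200,280,440,460)); print(c,ax,onz('wrist',c,s['tool_pos'][2]+.0367,s),s['tool_pos'])
plan(.4967,-.3117,.12,0)
E
```

```text
(320.4953918457031, 371.3489074707031) (116.53892517089844, 134.9597930908203) [[ 0.42941862 -0.31077676  0.20983305]] [ 0.42851923 -0.31049859  0.17313305]
t24.1 pos [ 0.4285 -0.3105  0.1731] yaw -0.05 tilt -1.0000 w 0.619 F [ 0.4  0.2 -1.6] gf 43| x 0.1364 y 0.0024 z 0.1062 roll -0.0003
```

Emit:
servo_tool:
  targets:
    - {"hand": 1, "x": 0.05, "y": 0.001, "z": 0, "roll": 0}
    - {"hand": 1, "x": 0.1, "y": 0.002, "z": 0.02, "roll": 0}
    - {"hand": 1, "x": 0.135, "y": 0.002, "z": 0.06, "roll": 0}
    - {"hand": 1, "x": 0.135, "y": 0.002, "z": 0.1, "roll": 0}
    - {"hand": 1, "x": 0.135, "y": 0.002, "z": 0.14, "roll": 0}
    - {"hand": 1, "x": 0.135, "y": 0.002, "z": 0.17, "roll": 0}
    - {"hand": 1, "x": 0.135, "y": 0.002, "z": 0.186, "roll": 0}
    - {"hand": 1, "x": 0.135, "y": 0.002, "z": 0.186, "roll": 0}
    - {"hand": 1, "x": 0.135, "y": 0.002, "z": 0.186, "roll": 0}
    - {"hand": 1, "x": 0.135, "y": 0.002, "z": 0.186, "roll": 0}

```text
time: 24.93
tool_pos: [0.4968, -0.313, 0.0816]
tcp_rot: [3.14, -0.003, 0.003]
wrist_force: [-0.7, 0.0, -1.5]
width: 0.618
grip_force: 42.6
```

```bash
python3 -c "
from h import *
plan(.4961,-.3117,.0613,0)"
```

```text
t24.9 pos [ 0.4968 -0.313   0.0816] yaw -0.09 tilt -1.0000 w 0.618 F [-0.7  0.  -1.5] gf 43| x -0.0015 y -0.0027 z 0.0406 roll -0.0005
```

Emit:
servo_tool:
  targets:
    - {"hand": 1, "x": -0.001, "y": -0.003, "z": 0.01, "roll": 0}
    - {"hand": 1, "x": -0.001, "y": -0.003, "z": 0.02, "roll": 0}
    - {"hand": 1, "x": -0.001, "y": -0.003, "z": 0.026, "roll": 0}
    - {"hand": 1, "x": -0.001, "y": -0.003, "z": 0.031, "roll": 0}
    - {"hand": 1, "x": -0.001, "y": -0.003, "z": 0.035, "roll": 0}
    - {"hand": 1, "x": -0.001, "y": -0.003, "z": 0.038, "roll": 0}
    - {"hand": 1, "x": -0.001, "y": -0.003, "z": 0.04, "roll": 0}
    - {"hand": 1, "x": -0.001, "y": -0.003, "z": 0.041, "roll": 0}
    - {"hand": 1, "x": -0.001, "y": -0.003, "z": 0.041, "roll": 0}
    - {"hand": 1, "x": -0.001, "y": -0.003, "z": 0.041, "roll": 0}

```text
time: 25.77
tool_pos: [0.4952, -0.3113, 0.0613]
tcp_rot: [-3.141, 0.003, 0.001]
wrist_force: [-4.3, 2.6, 8.8]
width: 0.621
grip_force: 43.7
```

```bash
python3 -c "
from h import *
plan(.4961,-.3117,.0613,0)"
```

```text
t25.8 pos [ 0.4952 -0.3113  0.0613] yaw -0.12 tilt -1.0000 w 0.621 F [-4.3  2.6  8.8] gf 44| x 0.0019 y 0.0009 z -0.0001 roll -0.0007
```

Emit:
servo_tool:
  targets:
    - {"hand": 0, "x": 0, "y": 0, "z": 0, "roll": 0}
    - {"hand": -0.4, "x": 0, "y": 0, "z": 0, "roll": 0}
    - {"hand": -0.8, "x": 0, "y": 0, "z": 0, "roll": 0}
    - {"hand": -1, "x": 0, "y": 0, "z": 0, "roll": 0}
    - {"hand": -1, "x": 0, "y": 0, "z": -0.001, "roll": 0}
    - {"hand": -1, "x": 0, "y": 0, "z": -0.03, "roll": 0}
    - {"hand": -1, "x": 0, "y": 0, "z": -0.08, "roll": 0}
    - {"hand": -1, "x": 0, "y": 0, "z": -0.14, "roll": 0}
    - {"hand": -1, "x": 0, "y": 0, "z": -0.2, "roll": 0}
    - {"hand": -1, "x": 0, "y": 0, "z": -0.22, "roll": 0}
  grip_force: 30

```text
time: 26.6
tool_pos: [0.4978, -0.3129, 0.1749]
tcp_rot: [3.137, -0.003, 0.01]
wrist_force: [0.0, 0.6, 1.4]
width: 1.002
grip_force: 0.0
```

```bash
python3 - <<'E'
from h import *
look('w11.png',.042,['violet'],(150,0,480,330))
plan(.545,.2983,.165,0)
snap('side','s3.png')
a=cv2.imread('pics/w11.png')[20:320,170:470]; b=cv2.imread('pics/s3.png')[100:220,380:500]
cv2.imwrite('pics/m11.png',np.hstack([a,cv2.resize(b,(300,300))]))
E
```

```text
violet [317.1 252.7] [66.4 70.9] [ 0.4961 -0.3116  0.098 ] size 0.0379
t26.6 pos [ 0.4983 -0.3133  0.1755] yaw -0.12 tilt -1.0000 w 1.003 F [ 0.1 -1.5  0.8] gf 0| x 0.0906 y -1.2235 z 0.0154 roll -0.0007
```

View pics/m11.png

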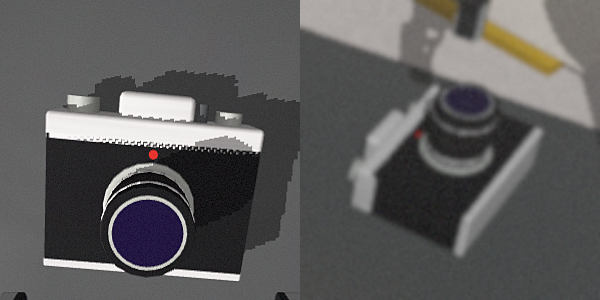

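Emit:
servo_tool:
  targets:
    - {"hand": -1, "x": 0, "y": -0.06, "z": 0, "roll": 0}
    - {"hand": -1, "x": 0.01, "y": -0.13, "z": 0, "roll": 0}
    - {"hand": -1, "x": 0.02, "y": -0.21, "z": 0, "roll": 0}
    - {"hand": -1, "x": 0.03, "y": -0.29, "z": 0, "roll": 0}
    - {"hand": -1, "x": 0.04, "y": -0.37, "z": 0, "roll": 0}
    - {"hand": -1, "x": 0.05, "y": -0.45, "z": 0, "roll": 0}
    - {"hand": -1, "x": 0.06, "y": -0.53, "z": 0, "roll": 0}
    - {"hand": -1, "x": 0.07, "y": -0.61, "z": 0, "roll": 0}
    - {"hand": -1, "x": 0.08, "y": -0.69, "z": 0, "roll": 0}
    - {"hand": -1, "x": 0.09, "y": -0.77, "z": 0, "roll": 0}

```text
time: 27.53
tool_pos: [0.5395, 0.0754, 0.1672]
tcp_rot: [3.141, -0.003, -0.006]
wrist_force: [0.4, 0.1, 0.2]
width: 1.002
grip_force: 0.0
```

Emit:
servo_tool:
  targets:
    - {"hand": -1, "x": 0, "y": -0.08, "z": 0, "roll": 0}
    - {"hand": -1, "x": 0, "y": -0.16, "z": 0, "roll": 0}
    - {"hand": -1, "x": 0, "y": -0.24, "z": 0, "roll": 0}
    - {"hand": -1, "x": 0, "y": -0.32, "z": 0, "roll": 0}
    - {"hand": -1, "x": 0, "y": -0.39, "z": 0, "roll": 0}
    - {"hand": -1, "x": 0, "y": -0.45, "z": 0, "roll": 0}
    - {"hand": -1, "x": 0, "y": -0.45, "z": 0, "roll": 0}
    - {"hand": -1, "x": 0, "y": -0.45, "z": 0, "roll": 0}
    - {"hand": -1, "x": 0, "y": -0.45, "z": 0, "roll": 0}
    - {"hand": -1, "x": 0, "y": -0.45, "z": 0, "roll": 0}

```text
time: 28.37
tool_pos: [0.541, 0.2971, 0.1683]
tcp_rot: [3.14, -0.005, -0.003]
wrist_force: [0.5, 0.4, 0.3]
width: 1.002
grip_force: 0.0
```

```bash
python3 -c "
from h import *
look('w12.png',.004,['yellow'],(150,50,480,330))
plan(.545,.2983,.0185,0)"
```

```text
yellow [318.3 230. ] [65.2 68.1] [0.5467 0.298  0.074 ] size 0.0396
t28.4 pos [0.5413 0.297  0.1688] yaw -0.20 tilt -1.0000 w 1.002 F [-0.8 -0.6  0.1] gf 0| x 0.0078 y -0.0029 z 0.3006 roll -0.0011
```

Emit:
servo_tool:
  targets:
    - {"hand": -1, "x": 0.007, "y": -0.003, "z": 0.03, "roll": -0.001}
    - {"hand": -1, "x": 0.007, "y": -0.003, "z": 0.08, "roll": -0.001}
    - {"hand": -1, "x": 0.007, "y": -0.003, "z": 0.13, "roll": -0.001}
    - {"hand": -1, "x": 0.007, "y": -0.003, "z": 0.18, "roll": -0.001}
    - {"hand": -1, "x": 0.007, "y": -0.003, "z": 0.23, "roll": -0.001}
    - {"hand": -1, "x": 0.007, "y": -0.003, "z": 0.27, "roll": -0.001}
    - {"hand": -1, "x": 0.007, "y": -0.003, "z": 0.29, "roll": -0.001}
    - {"hand": -1, "x": 0.007, "y": -0.003, "z": 0.298, "roll": -0.001}
    - {"hand": -1, "x": 0.007, "y": -0.003, "z": 0.298, "roll": -0.001}
    - {"hand": -1, "x": 0.007, "y": -0.003, "z": 0.298, "roll": -0.001}

```text
time: 29.25
tool_pos: [0.5462, 0.3001, 0.022]
tcp_rot: [-3.141, -0.0, -0.002]
wrist_force: [-0.4, -0.5, 0.3]
width: 1.0
grip_force: 0.0
```

```bash
python3 -c "
from h import *
plan(.545,.2983,.0185,0)"
```

```text
t29.2 pos [0.5462 0.3001 0.022 ] yaw 0.02 tilt -1.0000 w 1.000 F [-0.4 -0.5  0.3] gf 0| x -0.0024 y 0.0036 z 0.0069 roll 0.0001
```

Emit:
servo_tool:
  targets:
    - {"hand": -0.8, "x": -0.002, "y": 0.003, "z": 0.006, "roll": 0}
    - {"hand": -0.3, "x": -0.002, "y": 0.003, "z": 0.006, "roll": 0}
    - {"hand": 0, "x": -0.002, "y": 0.003, "z": 0.006, "roll": 0}
    - {"hand": 1, "x": -0.002, "y": 0.003, "z": 0.006, "roll": 0}
    - {"hand": 1, "x": -0.002, "y": 0.003, "z": 0.006, "roll": 0}
    - {"hand": 1, "x": -0.002, "y": 0.003, "z": 0.006, "roll": 0}
    - {"hand": 1, "x": -0.002, "y": 0.003, "z": 0.006, "roll": 0}

```text
time: 29.83
tool_pos: [0.5446, 0.2988, 0.0187]
tcp_rot: [-3.141, -0.002, -0.001]
wrist_force: [-2.1, -0.6, 6.1]
width: 0.454
grip_force: 24.9
```

```bash
python3 -c "
from h import *
plan(.5098,.0225,.15,0)"
```

```text
t29.8 pos [0.5446 0.2988 0.0187] yaw 0.06 tilt -1.0000 w 0.454 F [-2.1 -0.6  6.1] gf 25| x -0.0700 y 0.5524 z -0.2628 roll 0.0003
```

Emit:
servo_tool:
  targets:
    - {"hand": 1, "x": 0, "y": 0, "z": -0.02, "roll": 0}
    - {"hand": 1, "x": 0, "y": 0, "z": -0.08, "roll": 0}
    - {"hand": 1, "x": 0, "y": 0, "z": -0.15, "roll": 0}
    - {"hand": 1, "x": 0, "y": 0, "z": -0.22, "roll": 0}
    - {"hand": 1, "x": 0, "y": 0.03, "z": -0.26, "roll": 0}
    - {"hand": 1, "x": -0.02, "y": 0.1, "z": -0.26, "roll": 0}
    - {"hand": 1, "x": -0.04, "y": 0.18, "z": -0.26, "roll": 0}
    - {"hand": 1, "x": -0.06, "y": 0.26, "z": -0.26, "roll": 0}
    - {"hand": 1, "x": -0.07, "y": 0.34, "z": -0.26, "roll": 0}
    - {"hand": 1, "x": -0.07, "y": 0.42, "z": -0.26, "roll": 0}

```text
time: 30.67
tool_pos: [0.5076, 0.0873, 0.1479]
tcp_rot: [-3.141, -0.003, 0.001]
wrist_force: [0.6, -0.2, -0.8]
width: 0.447
grip_force: 25.3
```

Emit:
servo_tool:
  targets:
    - {"hand": 1, "x": 0, "y": 0.06, "z": 0, "roll": 0}
    - {"hand": 1, "x": 0, "y": 0.1, "z": 0, "roll": 0}
    - {"hand": 1, "x": 0, "y": 0.133, "z": 0.03, "roll": 0}
    - {"hand": 1, "x": 0, "y": 0.133, "z": 0.08, "roll": 0}
    - {"hand": 1, "x": 0, "y": 0.133, "z": 0.13, "roll": 0}
    - {"hand": 1, "x": 0, "y": 0.133, "z": 0.18, "roll": 0}
    - {"hand": 1, "x": 0, "y": 0.133, "z": 0.22, "roll": 0}
    - {"hand": 1, "x": 0, "y": 0.133, "z": 0.235, "roll": 0}
    - {"hand": 1, "x": 0, "y": 0.133, "z": 0.235, "roll": 0}
    - {"hand": 1, "x": 0, "y": 0.133, "z": 0.235, "roll": 0}

```text
time: 31.5
tool_pos: [0.5096, 0.0222, 0.0306]
tcp_rot: [-3.142, -0.002, 0.0]
wrist_force: [-0.1, -0.3, -0.3]
width: 0.452
grip_force: 25.4
```

```bash
python3 -c "
from h import *
plan(.5094,.0225,.0197,0)"
```

```text
t31.5 pos [0.5096 0.0222 0.0306] yaw 0.06 tilt -1.0000 w 0.452 F [-0.1 -0.3 -0.3] gf 25| x -0.0004 y -0.0007 z 0.0219 roll 0.0004
```

Emit:
servo_tool:
  targets:
    - {"hand": 1, "x": 0, "y": -0.001, "z": 0.008, "roll": 0}
    - {"hand": 1, "x": 0, "y": -0.001, "z": 0.014, "roll": 0}
    - {"hand": 1, "x": 0, "y": -0.001, "z": 0.018, "roll": 0}
    - {"hand": 1, "x": 0, "y": -0.001, "z": 0.0205, "roll": 0}
    - {"hand": 1, "x": 0, "y": -0.001, "z": 0.022, "roll": 0}
    - {"hand": 1, "x": 0, "y": -0.001, "z": 0.0235, "roll": 0}
    - {"hand": 1, "x": 0, "y": -0.001, "z": 0.0235, "roll": 0}
    - {"hand": 1, "x": 0, "y": -0.001, "z": 0.0235, "roll": 0}

```text
time: 32.17
tool_pos: [0.5099, 0.0226, 0.0196]
tcp_rot: [-3.141, -0.001, -0.001]
wrist_force: [-2.3, 0.6, 6.5]
width: 0.447
grip_force: 25.5
```

```bash
python3 -c "
from h import *
plan(.5094,.0225,.0197,0)"
```

```text
t32.2 pos [0.5099 0.0226 0.0196] yaw 0.05 tilt -1.0000 w 0.447 F [-2.3  0.6  6.5] gf 26| x -0.0010 y 0.0002 z -0.0001 roll 0.0003
```

Emit:
servo_tool:
  targets:
    - {"hand": 0, "x": 0, "y": 0, "z": 0, "roll": 0}
    - {"hand": -0.4, "x": 0, "y": 0, "z": 0, "roll": 0}
    - {"hand": -0.8, "x": 0, "y": 0, "z": 0, "roll": 0}
    - {"hand": -1, "x": 0, "y": 0, "z": 0, "roll": 0}
    - {"hand": -1, "x": 0, "y": 0, "z": -0.03, "roll": 0}
    - {"hand": -1, "x": 0, "y": 0, "z": -0.09, "roll": 0}
    - {"hand": -1, "x": 0, "y": 0, "z": -0.16, "roll": 0}
    - {"hand": -1, "x": 0, "y": 0, "z": -0.23, "roll": 0}
    - {"hand": -1, "x": 0, "y": 0, "z": -0.29, "roll": 0}
    - {"hand": -1, "x": 0, "y": 0, "z": -0.29, "roll": 0}

```text
time: 33.0
tool_pos: [0.5144, 0.0226, 0.171]
tcp_rot: [3.141, 0.002, 0.02]
wrist_force: [1.4, 0.4, 0.7]
width: 1.0
grip_force: 0.0
```

Emit:
servo_tool:
  targets:
    - {"hand": -1, "x": 0, "y": 0, "z": 0, "roll": 0}
    - {"hand": -1, "x": 0, "y": 0, "z": 0, "roll": 0}

```text
time: 33.17
tool_pos: [0.509, 0.0226, 0.163]
tcp_rot: [-3.142, -0.001, 0.001]
wrist_force: [-1.2, 0.3, -0.5]
width: 1.002
grip_force: 0.0
```

```bash
python3 -c "
from h import *
look('w13.png',.005,['yellow'],(150,0,480,330))
plan(.4659,.2993,.165,0)"
```

```text
yellow [320.6 237.6] [66.1 69.3] [0.512  0.0223 0.075 ] size 0.0392
t33.2 pos [0.5082 0.0226 0.162 ] yaw 0.06 tilt -1.0000 w 1.002 F [ 0.2 -0.3  0.1] gf 0| x -0.0841 y -0.5535 z -0.0057 roll 0.0003
```

Tin is back at (.512,.0223) vs (.5115,.0225) originally. Next, the bottle.

Emit:
servo_tool:
  targets:
    - {"hand": -1, "x": -0.01, "y": -0.06, "z": 0, "roll": 0}
    - {"hand": -1, "x": -0.02, "y": -0.14, "z": 0, "roll": 0}
    - {"hand": -1, "x": -0.035, "y": -0.22, "z": 0, "roll": 0}
    - {"hand": -1, "x": -0.05, "y": -0.3, "z": 0, "roll": 0}
    - {"hand": -1, "x": -0.065, "y": -0.38, "z": 0, "roll": 0}
    - {"hand": -1, "x": -0.08, "y": -0.46, "z": 0, "roll": 0}
    - {"hand": -1, "x": -0.084, "y": -0.53, "z": 0, "roll": 0}
    - {"hand": -1, "x": -0.084, "y": -0.553, "z": 0, "roll": 0}
    - {"hand": -1, "x": -0.084, "y": -0.553, "z": 0, "roll": 0}
    - {"hand": -1, "x": -0.084, "y": -0.553, "z": 0, "roll": 0}

```text
time: 34.05
tool_pos: [0.466, 0.2986, 0.1615]
tcp_rot: [3.139, 0.004, -0.005]
wrist_force: [-0.0, 0.8, -0.4]
width: 1.0
grip_force: 0.0
```

Emit:
servo_tool:
  targets:
    - {"hand": -1, "x": 0, "y": 0, "z": 0, "roll": 0}
    - {"hand": -1, "x": 0, "y": 0, "z": 0, "roll": 0}

```text
time: 34.22
tool_pos: [0.467, 0.2974, 0.1627]
tcp_rot: [3.14, -0.001, -0.002]
wrist_force: [0.4, -0.1, 0.6]
width: 1.002
grip_force: 0.0
```

```bash
python3 -c "
from h import *
look('w14.png',.004,['white'],(200,50,440,330))
plan(.4659,.2993,.0255,0)"
```

```text
white [316.5 254.5] [41.  43.7] [0.4644 0.2992 0.088 ] size 0.0231
t34.3 pos [0.4672 0.2974 0.163 ] yaw -0.05 tilt -1.0000 w 1.001 F [-0.6 -0.3 -0. ] gf 0| x -0.0023 y -0.0039 z 0.2750 roll -0.0003
```

Emit:
servo_tool:
  targets:
    - {"hand": -1, "x": -0.003, "y": -0.004, "z": 0.03, "roll": 0}
    - {"hand": -1, "x": -0.003, "y": -0.004, "z": 0.08, "roll": 0}
    - {"hand": -1, "x": -0.003, "y": -0.004, "z": 0.13, "roll": 0}
    - {"hand": -1, "x": -0.003, "y": -0.004, "z": 0.18, "roll": 0}
    - {"hand": -1, "x": -0.003, "y": -0.004, "z": 0.22, "roll": 0}
    - {"hand": -1, "x": -0.003, "y": -0.004, "z": 0.25, "roll": 0}
    - {"hand": -1, "x": -0.003, "y": -0.004, "z": 0.27, "roll": 0}
    - {"hand": -1, "x": -0.003, "y": -0.004, "z": 0.272, "roll": 0}
    - {"hand": -1, "x": -0.003, "y": -0.004, "z": 0.272, "roll": 0}
    - {"hand": -1, "x": -0.003, "y": -0.004, "z": 0.272, "roll": 0}

```text
time: 35.1
tool_pos: [0.4667, 0.3012, 0.0286]
tcp_rot: [-3.141, -0.001, -0.002]
wrist_force: [-1.2, 0.2, 0.7]
width: 1.001
grip_force: 0.0
```

```bash
python3 -c "
from h import *
plan(.4659,.2993,.0255,0)"
```

```text
t35.1 pos [0.4667 0.3012 0.0286] yaw 0.02 tilt -1.0000 w 1.001 F [-1.2  0.2  0.7] gf 0| x -0.0016 y 0.0037 z 0.0063 roll 0.0001
```

Emit:
servo_tool:
  targets:
    - {"hand": -0.8, "x": -0.001, "y": 0.003, "z": 0.005, "roll": 0}
    - {"hand": -0.3, "x": -0.001, "y": 0.003, "z": 0.005, "roll": 0}
    - {"hand": 0, "x": -0.001, "y": 0.003, "z": 0.005, "roll": 0}
    - {"hand": 1, "x": -0.001, "y": 0.003, "z": 0.005, "roll": 0}
    - {"hand": 1, "x": -0.001, "y": 0.003, "z": 0.005, "roll": 0}
    - {"hand": 1, "x": -0.001, "y": 0.003, "z": 0.005, "roll": 0}
    - {"hand": 1, "x": -0.001, "y": 0.003, "z": 0.005, "roll": 0}

```text
time: 35.68
tool_pos: [0.4656, 0.2999, 0.0257]
tcp_rot: [-3.141, -0.002, -0.001]
wrist_force: [-1.7, -1.5, 4.6]
width: 0.435
grip_force: 30.5
```

```bash
python3 -c "
from h import *
plan(.5594,.0868,.15,90)"
```

```text
t35.7 pos [0.4656 0.2999 0.0257] yaw 0.07 tilt -1.0000 w 0.435 F [-1.7 -1.5  4.6] gf 30| x 0.1873 y 0.4262 z -0.2486 roll -0.4996
```

Emit:
servo_tool:
  targets:
    - {"hand": 1, "x": 0, "y": 0, "z": -0.02, "roll": 0}
    - {"hand": 1, "x": 0, "y": 0, "z": -0.08, "roll": 0}
    - {"hand": 1, "x": 0, "y": 0, "z": -0.15, "roll": 0}
    - {"hand": 1, "x": 0, "y": 0, "z": -0.22, "roll": 0}
    - {"hand": 1, "x": 0.02, "y": 0.03, "z": -0.26, "roll": -0.03}
    - {"hand": 1, "x": 0.05, "y": 0.09, "z": -0.26, "roll": -0.07}
    - {"hand": 1, "x": 0.08, "y": 0.16, "z": -0.26, "roll": -0.11}
    - {"hand": 1, "x": 0.11, "y": 0.23, "z": -0.26, "roll": -0.15}
    - {"hand": 1, "x": 0.14, "y": 0.3, "z": -0.26, "roll": -0.19}
    - {"hand": 1, "x": 0.17, "y": 0.37, "z": -0.26, "roll": -0.23}

```text
time: 36.52
tool_pos: [0.5493, 0.1159, 0.1554]
tcp_rot: [-2.957, -1.062, 0.0]
wrist_force: [-0.2, 0.3, -1.6]
width: 0.431
grip_force: 30.4
```

```bash
python3 -c "
from h import *
plan(.559,.0865,.0267,90)"
```

```text
t36.5 pos [0.5493 0.1159 0.1554] yaw 39.51 tilt -1.0000 w 0.431 F [-0.2  0.3 -1.6] gf 30| x -0.0224 y 0.0578 z 0.2574 roll -0.2805
```

Emit:
servo_tool:
  targets:
    - {"hand": 1, "x": -0.022, "y": 0.058, "z": 0, "roll": -0.04}
    - {"hand": 1, "x": -0.022, "y": 0.058, "z": 0, "roll": -0.08}
    - {"hand": 1, "x": -0.022, "y": 0.058, "z": 0, "roll": -0.12}
    - {"hand": 1, "x": -0.022, "y": 0.058, "z": 0, "roll": -0.16}
    - {"hand": 1, "x": -0.022, "y": 0.058, "z": 0.02, "roll": -0.2}
    - {"hand": 1, "x": -0.022, "y": 0.058, "z": 0.06, "roll": -0.24}
    - {"hand": 1, "x": -0.022, "y": 0.058, "z": 0.1, "roll": -0.28}
    - {"hand": 1, "x": -0.022, "y": 0.058, "z": 0.14, "roll": -0.28}
    - {"hand": 1, "x": -0.022, "y": 0.058, "z": 0.18, "roll": -0.28}
    - {"hand": 1, "x": -0.022, "y": 0.058, "z": 0.2, "roll": -0.28}

```text
time: 37.35
tool_pos: [0.5568, 0.0877, 0.0524]
tcp_rot: [-2.228, -2.21, 0.006]
wrist_force: [0.0, 0.5, -2.1]
width: 0.437
grip_force: 30.5
```

```bash
python3 -c "
from h import *
plan(.559,.0865,.0267,90)"
```

```text
t37.4 pos [0.5568 0.0877 0.0524] yaw 89.54 tilt -1.0000 w 0.437 F [ 0.   0.5 -2.1] gf 30| x -0.0023 y 0.0047 z 0.0515 roll -0.0026
```

Emit:
servo_tool:
  targets:
    - {"hand": 1, "x": -0.002, "y": 0.004, "z": 0.015, "roll": -0.002}
    - {"hand": 1, "x": -0.002, "y": 0.004, "z": 0.03, "roll": -0.002}
    - {"hand": 1, "x": -0.002, "y": 0.004, "z": 0.038, "roll": -0.002}
    - {"hand": 1, "x": -0.002, "y": 0.004, "z": 0.043, "roll": -0.002}
    - {"hand": 1, "x": -0.002, "y": 0.004, "z": 0.043, "roll": -0.002}
    - {"hand": 1, "x": -0.002, "y": 0.004, "z": 0.043, "roll": -0.002}
    - {"hand": 1, "x": -0.002, "y": 0.004, "z": 0.043, "roll": -0.002}

```text
time: 37.93
tool_pos: [0.5617, 0.087, 0.0344]
tcp_rot: [2.223, 2.219, 0.002]
wrist_force: [-0.1, 0.3, -0.2]
width: 0.434
grip_force: 30.5
```

```bash
python3 -c "
from h import *
plan(.559,.0865,.0267,90)"
```

```text
t37.9 pos [0.5617 0.087  0.0344] yaw 89.90 tilt -1.0000 w 0.434 F [-0.1  0.3 -0.2] gf 30| x -0.0011 y -0.0055 z 0.0153 roll -0.0005
```

Emit:
servo_tool:
  targets:
    - {"hand": 1, "x": -0.001, "y": -0.005, "z": 0.004, "roll": 0}
    - {"hand": 1, "x": -0.001, "y": -0.005, "z": 0.008, "roll": 0}
    - {"hand": 1, "x": -0.001, "y": -0.005, "z": 0.012, "roll": 0}
    - {"hand": 1, "x": -0.001, "y": -0.005, "z": 0.014, "roll": 0}
    - {"hand": 1, "x": -0.001, "y": -0.005, "z": 0.016, "roll": 0}
    - {"hand": 1, "x": -0.001, "y": -0.005, "z": 0.017, "roll": 0}
    - {"hand": 1, "x": -0.001, "y": -0.005, "z": 0.017, "roll": 0}
    - {"hand": 1, "x": -0.001, "y": -0.005, "z": 0.017, "roll": 0}

```text
time: 38.6
tool_pos: [0.5584, 0.0864, 0.0267]
tcp_rot: [-2.223, -2.219, 0.001]
wrist_force: [-6.1, -0.2, 13.0]
width: 0.435
grip_force: 31.7
```

```bash
python3 -c "
from h import *
plan(.559,.0865,.0267,90)"
```

```text
t38.6 pos [0.5584 0.0864 0.0267] yaw 89.90 tilt -1.0000 w 0.435 F [-6.1 -0.2 13. ] gf 32| x 0.0002 y 0.0013 z -0.0000 roll -0.0005
```

Emit:
servo_tool:
  targets:
    - {"hand": 0, "x": 0, "y": 0, "z": -0.001, "roll": 0}
    - {"hand": -0.2, "x": 0, "y": 0, "z": -0.001, "roll": 0}
    - {"hand": -0.4, "x": 0, "y": 0, "z": -0.001, "roll": 0}
    - {"hand": -0.4, "x": 0, "y": 0, "z": -0.001, "roll": 0}
    - {"hand": -0.4, "x": 0, "y": 0, "z": -0.04, "roll": 0}
    - {"hand": -0.4, "x": 0, "y": 0, "z": -0.1, "roll": 0}
    - {"hand": -0.4, "x": 0, "y": 0, "z": -0.17, "roll": 0}
    - {"hand": -1, "x": 0, "y": 0, "z": -0.24, "roll": 0}
    - {"hand": -1, "x": 0, "y": 0, "z": -0.28, "roll": 0}
    - {"hand": -1, "x": 0, "y": 0, "z": -0.28, "roll": 0}

```text
time: 39.43
tool_pos: [0.5627, 0.0869, 0.1713]
tcp_rot: [2.219, 2.215, 0.013]
wrist_force: [-0.1, 0.6, 1.2]
width: 1.002
grip_force: 0.0
```

Emit:
servo_tool:
  targets:
    - {"hand": -1, "x": 0, "y": 0, "z": 0, "roll": 0}
    - {"hand": -1, "x": 0, "y": 0, "z": 0, "roll": 0}
    - {"hand": -1, "x": 0, "y": 0, "z": 0, "roll": 0}

```text
time: 39.68
tool_pos: [0.557, 0.0863, 0.1629]
tcp_rot: [-2.222, -2.218, 0.005]
wrist_force: [-0.4, -0.3, 0.3]
width: 0.999
grip_force: 0.0
```

```bash
python3 -c "
from h import *
look('w15.png',.005,['white'],(200,100,440,330))
plan(.386,.2988,.165,0)"
```

```text
white [323.3 249. ] [43.6 49.9] [0.5575 0.0877 0.089 ] size 0.0254
t39.7 pos [0.557  0.0863 0.1628] yaw 89.90 tilt -1.0000 w 1.002 F [ 0.2 -0.5  0. ] gf 0| x 0.4245 y -0.3428 z -0.0033 roll 0.4995
```

Emit:
servo_tool:
  targets:
    - {"hand": -1, "x": 0.05, "y": -0.04, "z": 0, "roll": 0.04}
    - {"hand": -1, "x": 0.1, "y": -0.08, "z": 0, "roll": 0.08}
    - {"hand": -1, "x": 0.15, "y": -0.12, "z": 0, "roll": 0.12}
    - {"hand": -1, "x": 0.2, "y": -0.16, "z": 0, "roll": 0.16}
    - {"hand": -1, "x": 0.25, "y": -0.2, "z": 0, "roll": 0.2}
    - {"hand": -1, "x": 0.3, "y": -0.24, "z": 0, "roll": 0.24}
    - {"hand": -1, "x": 0.35, "y": -0.28, "z": 0, "roll": 0.28}
    - {"hand": -1, "x": 0.4, "y": -0.32, "z": 0, "roll": 0.32}
    - {"hand": -1, "x": 0.424, "y": -0.343, "z": 0, "roll": 0.36}
    - {"hand": -1, "x": 0.424, "y": -0.343, "z": 0, "roll": 0.4}

```text
time: 40.57
tool_pos: [0.3841, 0.3004, 0.1633]
tcp_rot: [3.099, 0.515, -0.006]
wrist_force: [0.6, -0.5, -0.1]
width: 1.005
grip_force: 0.0
```

Emit:
servo_tool:
  targets:
    - {"hand": -1, "x": 0, "y": 0, "z": 0, "roll": 0.04}
    - {"hand": -1, "x": 0, "y": 0, "z": 0, "roll": 0.08}
    - {"hand": -1, "x": 0, "y": 0, "z": 0, "roll": 0.1}
    - {"hand": -1, "x": 0, "y": 0, "z": 0, "roll": 0.1}
    - {"hand": -1, "x": 0, "y": 0, "z": 0, "roll": 0.1}
    - {"hand": -1, "x": 0, "y": 0, "z": 0, "roll": 0.1}

```text
time: 41.07
tool_pos: [0.387, 0.2984, 0.1642]
tcp_rot: [3.141, 0.031, -0.002]
wrist_force: [0.5, 0.9, 0.0]
width: 1.001
grip_force: 0.0
```

```bash
python3 -c "
from h import *
look('w16.png',.004,['red'],(200,50,440,330))
plan(.386,.2988,.0185,0)"
```

```text
red [319.4 244.7] [30.5 30.9] [0.3889 0.2988 0.086 ] size 0.0170
t41.1 pos [0.3871 0.2985 0.1644] yaw 1.12 tilt -1.0000 w 1.001 F [-0.3 -0.6 -0. ] gf 0| x -0.0020 y -0.0009 z 0.2919 roll 0.0062
```

Emit:
servo_tool:
  targets:
    - {"hand": -1, "x": -0.002, "y": -0.001, "z": 0.03, "roll": 0.006}
    - {"hand": -1, "x": -0.002, "y": -0.001, "z": 0.08, "roll": 0.006}
    - {"hand": -1, "x": -0.002, "y": -0.001, "z": 0.13, "roll": 0.006}
    - {"hand": -1, "x": -0.002, "y": -0.001, "z": 0.18, "roll": 0.006}
    - {"hand": -1, "x": -0.002, "y": -0.001, "z": 0.22, "roll": 0.006}
    - {"hand": -1, "x": -0.002, "y": -0.001, "z": 0.26, "roll": 0.006}
    - {"hand": -1, "x": -0.002, "y": -0.001, "z": 0.28, "roll": 0.006}
    - {"hand": -1, "x": -0.002, "y": -0.001, "z": 0.288, "roll": 0.006}
    - {"hand": -1, "x": -0.002, "y": -0.001, "z": 0.288, "roll": 0.006}
    - {"hand": -1, "x": -0.002, "y": -0.001, "z": 0.288, "roll": 0.006}

```text
time: 41.95
tool_pos: [0.387, 0.2996, 0.0218]
tcp_rot: [-3.141, 0.0, -0.001]
wrist_force: [-0.5, -0.3, 0.2]
width: 0.997
grip_force: 0.0
```

```bash
python3 -c "
from h import *
plan(.386,.2988,.0185,0)"
```

```text
t42.0 pos [0.387  0.2996 0.0218] yaw -0.02 tilt -1.0000 w 0.997 F [-0.5 -0.3  0.2] gf 0| x -0.0021 y 0.0016 z 0.0065 roll -0.0001
```

Emit:
servo_tool:
  targets:
    - {"hand": -0.8, "x": -0.002, "y": 0.001, "z": 0.006, "roll": 0}
    - {"hand": -0.3, "x": -0.002, "y": 0.001, "z": 0.006, "roll": 0}
    - {"hand": -0.1, "x": -0.002, "y": 0.001, "z": 0.006, "roll": 0}
    - {"hand": 1, "x": -0.002, "y": 0.001, "z": 0.006, "roll": 0}
    - {"hand": 1, "x": -0.002, "y": 0.001, "z": 0.006, "roll": 0}
    - {"hand": 1, "x": -0.002, "y": 0.001, "z": 0.006, "roll": 0}
    - {"hand": 1, "x": -0.002, "y": 0.001, "z": 0.006, "roll": 0}

```text
time: 42.53
tool_pos: [0.386, 0.2991, 0.0189]
tcp_rot: [-3.141, 0.001, -0.002]
wrist_force: [-0.7, 0.5, 6.7]
width: 0.481
grip_force: 30.8
```

```bash
python3 -c "
from h import *
plan(.5535,-.0411,.15,90)"
```

```text
t42.5 pos [0.386  0.2991 0.0189] yaw -0.03 tilt -1.0000 w 0.481 F [-0.7  0.5  6.7] gf 31| x 0.3357 y 0.6800 z -0.2624 roll -0.5002
```

Emit:
servo_tool:
  targets:
    - {"hand": 1, "x": 0, "y": 0, "z": -0.02, "roll": 0}
    - {"hand": 1, "x": 0, "y": 0, "z": -0.08, "roll": 0}
    - {"hand": 1, "x": 0, "y": 0, "z": -0.15, "roll": 0}
    - {"hand": 1, "x": 0, "y": 0, "z": -0.22, "roll": 0}
    - {"hand": 1, "x": 0.03, "y": 0.04, "z": -0.27, "roll": -0.03}
    - {"hand": 1, "x": 0.06, "y": 0.1, "z": -0.27, "roll": -0.07}
    - {"hand": 1, "x": 0.09, "y": 0.17, "z": -0.27, "roll": -0.11}
    - {"hand": 1, "x": 0.12, "y": 0.24, "z": -0.27, "roll": -0.15}
    - {"hand": 1, "x": 0.15, "y": 0.31, "z": -0.27, "roll": -0.19}
    - {"hand": 1, "x": 0.18, "y": 0.38, "z": -0.27, "roll": -0.23}

```text
time: 43.37
tool_pos: [0.4715, 0.1168, 0.1536]
tcp_rot: [-2.975, -1.008, -0.001]
wrist_force: [0.1, 0.6, -1.3]
width: 0.48
grip_force: 30.6
```

```bash
python3 -c "
from h import *
plan(.5535,-.0411,.15,90)"
```

```text
t43.4 pos [0.4715 0.1168 0.1536] yaw 37.45 tilt -1.0000 w 0.480 F [ 0.1  0.6 -1.3] gf 31| x -0.0619 y 0.3504 z 0.0072 roll -0.2920
```

Emit:
servo_tool:
  targets:
    - {"hand": 1, "x": -0.01, "y": 0.07, "z": 0, "roll": -0.04}
    - {"hand": 1, "x": -0.02, "y": 0.14, "z": 0, "roll": -0.08}
    - {"hand": 1, "x": -0.035, "y": 0.21, "z": 0, "roll": -0.12}
    - {"hand": 1, "x": -0.05, "y": 0.28, "z": 0, "roll": -0.16}
    - {"hand": 1, "x": -0.062, "y": 0.35, "z": 0, "roll": -0.2}
    - {"hand": 1, "x": -0.062, "y": 0.35, "z": 0, "roll": -0.24}
    - {"hand": 1, "x": -0.062, "y": 0.35, "z": 0.02, "roll": -0.28}
    - {"hand": 1, "x": -0.062, "y": 0.35, "z": 0.06, "roll": -0.292}
    - {"hand": 1, "x": -0.062, "y": 0.35, "z": 0.11, "roll": -0.292}
    - {"hand": 1, "x": -0.062, "y": 0.35, "z": 0.16, "roll": -0.292}

```text
time: 44.2
tool_pos: [0.5529, -0.0403, 0.0732]
tcp_rot: [2.227, 2.214, 0.002]
wrist_force: [-1.0, -0.1, -0.9]
width: 0.479
grip_force: 30.7
```

Emit:
servo_tool:
  targets:
    - {"hand": 1, "x": 0, "y": 0, "z": 0.02, "roll": 0}
    - {"hand": 1, "x": 0, "y": 0, "z": 0.04, "roll": 0}
    - {"hand": 1, "x": 0, "y": 0, "z": 0.055, "roll": 0}
    - {"hand": 1, "x": 0, "y": 0, "z": 0.06, "roll": 0}
    - {"hand": 1, "x": 0, "y": 0, "z": 0.06, "roll": 0}
    - {"hand": 1, "x": 0, "y": 0, "z": 0.06, "roll": 0}
    - {"hand": 1, "x": 0, "y": 0, "z": 0.06, "roll": 0}

```text
time: 44.78
tool_pos: [0.5534, -0.04, 0.0443]
tcp_rot: [2.227, 2.214, 0.002]
wrist_force: [-0.4, 0.7, -0.2]
width: 0.482
grip_force: 30.7
```

```bash
python3 -c "
from h import *
plan(.5535,-.0413,.0199,90)"
```

```text
t44.8 pos [ 0.5534 -0.04    0.0443] yaw 89.67 tilt -1.0000 w 0.482 F [-0.4  0.7 -0.2] gf 31| x -0.0025 y 0.0002 z 0.0487 roll -0.0018
```

Emit:
servo_tool:
  targets:
    - {"hand": 1, "x": -0.001, "y": 0, "z": 0.015, "roll": -0.002}
    - {"hand": 1, "x": -0.001, "y": 0, "z": 0.028, "roll": -0.002}
    - {"hand": 1, "x": -0.001, "y": 0, "z": 0.036, "roll": -0.002}
    - {"hand": 1, "x": -0.001, "y": 0, "z": 0.042, "roll": -0.002}
    - {"hand": 1, "x": -0.001, "y": 0, "z": 0.045, "roll": -0.002}
    - {"hand": 1, "x": -0.001, "y": 0, "z": 0.047, "roll": -0.002}
    - {"hand": 1, "x": -0.001, "y": 0, "z": 0.049, "roll": -0.002}
    - {"hand": 1, "x": -0.001, "y": 0, "z": 0.049, "roll": -0.002}
    - {"hand": 1, "x": -0.001, "y": 0, "z": 0.049, "roll": -0.002}
    - {"hand": 1, "x": -0.001, "y": 0, "z": 0.049, "roll": -0.002}

```text
time: 45.62
tool_pos: [0.5517, -0.0404, 0.0199]
tcp_rot: [-2.22, -2.221, 0.002]
wrist_force: [-6.5, -0.1, 12.5]
width: 0.484
grip_force: 31.7
```

```bash
python3 -c "
from h import *
plan(.5535,-.0407,.0199,90)"
```

```text
t45.6 pos [ 0.5517 -0.0404  0.0199] yaw 90.03 tilt -1.0000 w 0.484 F [-6.5 -0.1 12.5] gf 32| x -0.0006 y 0.0036 z -0.0001 roll 0.0002
```

Emit:
servo_tool:
  targets:
    - {"hand": 1, "x": 0, "y": 0, "z": -0.004, "roll": 0}
    - {"hand": 1, "x": 0, "y": 0.002, "z": -0.006, "roll": 0}
    - {"hand": 1, "x": 0, "y": 0.004, "z": -0.006, "roll": 0}
    - {"hand": 1, "x": 0, "y": 0.004, "z": -0.006, "roll": 0}
    - {"hand": 1, "x": 0, "y": 0.004, "z": -0.005, "roll": 0}
    - {"hand": 1, "x": 0, "y": 0.004, "z": -0.003, "roll": 0}
    - {"hand": 1, "x": 0, "y": 0.004, "z": -0.0015, "roll": 0}
    - {"hand": 1, "x": 0, "y": 0.004, "z": -0.0015, "roll": 0}
    - {"hand": 1, "x": 0, "y": 0.004, "z": -0.0015, "roll": 0}

```text
time: 46.37
tool_pos: [0.5543, -0.0405, 0.0199]
tcp_rot: [-2.221, -2.222, 0.0]
wrist_force: [-1.2, -0.5, 6.5]
width: 0.485
grip_force: 31.2
```

```bash
python3 -c "
from h import *
plan(.5535,-.0407,.0199,90)"
```

```text
t46.4 pos [ 0.5543 -0.0405  0.0199] yaw 90.03 tilt -1.0000 w 0.485 F [-1.2 -0.5  6.5] gf 31| x -0.0005 y -0.0017 z -0.0000 roll 0.0002
```

Within 1 mm and in contact; release and rise, then check.

Emit:
servo_tool:
  targets:
    - {"hand": 0, "x": 0, "y": 0, "z": 0, "roll": 0}
    - {"hand": -0.2, "x": 0, "y": 0, "z": 0, "roll": 0}
    - {"hand": -0.4, "x": 0, "y": 0, "z": 0, "roll": 0}
    - {"hand": -0.4, "x": 0, "y": 0, "z": 0, "roll": 0}
    - {"hand": -0.4, "x": 0, "y": 0, "z": -0.04, "roll": 0}
    - {"hand": -0.4, "x": 0, "y": 0, "z": -0.1, "roll": 0}
    - {"hand": -0.4, "x": 0, "y": 0, "z": -0.17, "roll": 0}
    - {"hand": -1, "x": 0, "y": 0, "z": -0.23, "roll": 0}
    - {"hand": -1, "x": 0, "y": 0, "z": -0.29, "roll": 0}
    - {"hand": -1, "x": 0, "y": 0, "z": -0.29, "roll": 0}

```text
time: 47.2
tool_pos: [0.559, -0.0409, 0.1718]
tcp_rot: [2.214, 2.215, 0.012]
wrist_force: [0.8, -0.6, 1.4]
width: 1.0
grip_force: 0.0
```

Emit:
servo_tool:
  targets:
    - {"hand": -1, "x": 0, "y": 0, "z": 0, "roll": 0}
    - {"hand": -1, "x": 0, "y": 0, "z": 0, "roll": 0}
    - {"hand": -1, "x": 0, "y": 0, "z": 0, "roll": 0}

```text
time: 47.45
tool_pos: [0.5529, -0.0403, 0.1624]
tcp_rot: [-2.219, -2.22, 0.003]
wrist_force: [-0.9, -0.8, -0.5]
width: 1.0
grip_force: 0.0
```

```bash
python3 -c "
from h import *
look('w17.png',.005,['red'],(200,100,440,400))
plan(.553,.018,.25,0)"
```

```text
red [323.4 244.3] [31.1 31.9] [ 0.5535 -0.0366  0.087 ] size 0.0172
t47.5 pos [ 0.5528 -0.0403  0.1622] yaw 90.03 tilt -1.0000 w 0.999 F [0.  0.3 0. ] gf 0| x 0.1166 y -0.0002 z -0.1756 roll 0.5002
```

Emit:
servo_tool:
  targets:
    - {"hand": -1, "x": 0, "y": 0, "z": -0.08, "roll": 0}
    - {"hand": -1, "x": 0, "y": -0.05, "z": -0.16, "roll": 0}
    - {"hand": -1, "x": 0, "y": -0.1, "z": -0.24, "roll": 0}
    - {"hand": -1, "x": 0, "y": -0.16, "z": -0.3, "roll": 0}
    - {"hand": -1, "x": 0, "y": -0.16, "z": -0.3, "roll": 0}
    - {"hand": -1, "x": 0, "y": -0.16, "z": -0.3, "roll": 0}
    - {"hand": -1, "x": 0, "y": -0.16, "z": -0.3, "roll": 0}

```text
time: 48.08
tool_pos: [0.4742, -0.0405, 0.3133]
tcp_rot: [-2.221, -2.222, 0.0]
wrist_force: [0.1, -1.0, -1.0]
width: 0.999
grip_force: 0.0
```

```bash
python3 -c "
from h import *
snap('scene','sc5.png'); plan(.5,0,.3,90)"
```

```text
t48.1 pos [ 0.474  -0.0404  0.312 ] yaw 90.02 tilt -1.0000 w 0.997 F [-0.1  0.3 -0.6] gf 0| x 0.0808 y 0.0521 z 0.0240 roll 0.0001
```

View pics/sc5.png

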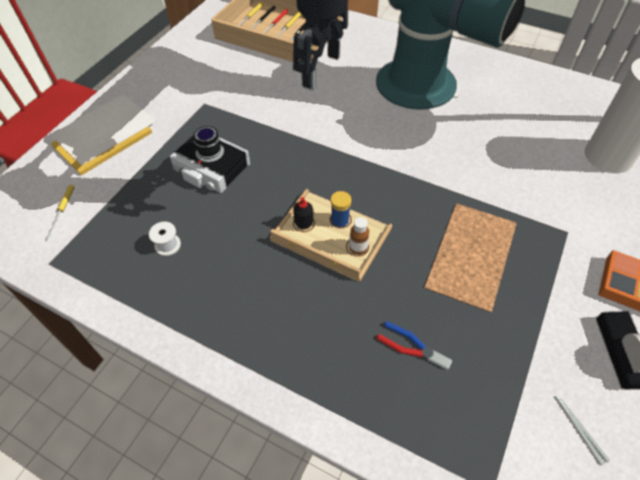

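All things are in place: blower (303,215), tin (341,210) and bottle (360,238) back in the tray as in the first picture. The lens is in the mount (207,143), and the pliers and spool are untouched.

```bash
python3 -c "
from h import *
print(ticket.finish_job())"
```

```text
the job is handed in; nothing more can be done
None
```

The job is handed in: the lens is seated upright in the camera mount, and the bottle, blower and tin are back in the tray, each measured within about 1 mm of its start, at 48 s on the robot's clock (limit 144 s).

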